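Fit a locating pin in the clear bushing of a weld fixture and cap the blocked one

ROBOT

A 7-joint arm with a two-finger parallel gripper is mounted at the origin on the work surface. World frame = base frame: x ahead of the robot, y to its left, z up, the work surface at z = 0. Lengths are in m, angles in rad, forces in N, time in s.
With the tool pointing down it reaches from about 0.4 to 0.85 m from the base axis. Payload 10.4 kg.
Tool frame: the origin (TCP) lies midway between the tips of the shut fingers; the grasp point (between the pads) lies 19 mm behind it; z points along the fingers, y is the direction in which the jaws open and shut (so a half turn about z gives the same grasp; the last joint's range is limited). The gripper opens to 87 mm and grips with 3 to 60 N. Pads are 19 mm wide; open, the fingers measure 117 mm over their backs; the gripper's body (75 mm by 190 mm) begins 51 mm behind the grasp point.
Start: joints at [1.3, 0.332, -0.065, 1.46, 0.022, 1.35, -0.088], TCP at [0.153, -0.606, 0.19] pointing down, gripper open.
Joint ranges: [-2.6, 2.6], [-0.5, 2.12], [-1.47, 1.34], [0.16, 2.42], [-1.27, 4.41], [0.06, 2.06], [-2.6, 2.6]. Speed limits (rad/s): [2.22, 2.22, 2.79, 2.79, 3.14, 3.14, 3.14].

INTERFACE

Orientations are given as a unit quaternion [x, y, z, w].
In Python, from cell import arm gives the robot as it stands.
- The arm moves only by the tool apply_moves, never from a script. Its argument "rows" is a list of rows, each an object of numbers: "ax", "ay", "az": the turn, a rotation vector about the tool's x, y, z in degrees; "tx", "ty", "tz": the shift along the tool's x, y, z in mm; "fingers": the opening, from 0 (shut) to 1 (fully open). A call has 1 to 8 rows; each row is the pose to reach, as a shift and turn from the pose commanded when the call began, along the tool's axes at that moment; what a row does not reach only later rows make up. A row lasts 1/10 s, in which the tool goes at most 50 mm and 8.59 degrees, less where a joint would pass 70% of its speed; a pose out of reach is approached as far as the arm can. A call with a gripper value outside its range is refused whole. The fingers move at their own pace and stop on an object; the grip force is fixed at half the most. Time passes only in rows, so rows that repeat a pose let the fingers close. It gives the time, the measured TCP pose, the force and the opening at its end, in the units of the state.
- arm.get_obs(): the state, without advancing time (a new reading comes with each control period).
- arm.grab_frame(name): name is "scene" or "side" or "wrist"; returns (picture, depth): 420x560x3 uint8, red, green, blue; 420x560 float32, m along the optical axis (not along the pixel's ray), 0 where there is no reading.
- arm.calibration(name): a dict with "fx", "fy", "cx", "cy" (pixels), "position" and "orientation" of the camera in the world. Camera axes: x right, y down, z forward; pixel columns grow to the right and rows downward; lengths in m; the calibration is good to about 2 mm. A picture is of the moment at which its call begins: read the wrist's pose just before it. calibration takes no time and is no camera call; for the wrist camera it gives the pose at the moment of the call.
- arm.finish_job(): hands the job in, once; it reports no verdict.
The state is a dict: "clock": time; "joint_pos": joint angles; "joint_velocities": joint speeds; "joint_torque": joint torques, N m; "position": TCP position; "orientation": TCP orientation; "contact_force": force on the tool from outside, world axes, zero at the start; "torque": the same for the moment, N m; "opening": opening from 0.0 (shut) to 1.0 (fully open).
Only numpy, scipy, OpenCV 4.12 (cv2) and the standard library are available. Lean on these libraries where they do the work, as an engineer would, in place of code of your own. Each camera call takes 0.05 s, during which the arm holds its last target.

TASK

One of the two bushings on the weld fixture still has the broken stub of an old pin jammed deep inside it, the other is clear. Find out which is which (feeling with the new locating pin is the surest way), lower the pin without dropping or ramming it fully home into the clear bushing, and put the blanking cap squarely down over the blocked one. Leave the hammer, tray and angle iron where they lie.

Things in the scene. Friction and masses are not known exactly. Their poses are not given: they have to be found in the camera images.
- bush_left (a point): Left (+y at yaw 0) bushing of the weld fixture: upright steel tube, outer diameter 52 mm, bore 32 mm without chamfer, 60 mm tall and deep, on a bolted-down grey base plate 100 x 230 x 12 mm that cannot move. The point is the centre of the bore's mouth, at the rim, 72 mm above the table; z up; the y axis runs from the right bushing to the left one, 124 mm apart.
- bush_right (a point): Right (-y) bushing, the same in every way; point at the centre of its mouth. In one of the two (it varies) a steel stub 30 mm in diameter is jammed immovably, its broken top 21 to 29 mm below the rim; the other bore is clear, 60 mm deep.
- pin_grip (a point): New steel locating pin, about 0.42 kg, standing upright on its foot on the table: shank 29 mm in diameter, 50 mm long; above it a flange 46 mm in diameter, 8 mm thick; above that a round head 26 mm in diameter, 40 mm long, to take it by. The point is on the axis in the head, 22 mm above the flange's top, 80 mm above the foot, 18 mm below the head's top; z up.
- pin_foot (a point): Centre of the pin's foot (lower end face, 18 mm wide: the lowest 8 mm of the shank are tapered); z up along its axis. Fully home, the flange lies on the bushing's rim and the foot is 50 mm below the rim; over the stub the pin stops 21 to 29 mm short of that.
- cap_grip (a point): Aluminium blanking cap, about 0.16 kg, open side down on the table: a round cup 67 mm in outer diameter and 22 mm high, bore 59 mm, 16 mm deep, with a round knob 24 mm in diameter and 38 mm long standing on top. The point is on the axis in the knob, 22 mm above the cup's top, 44 mm above the cap's lower edge, 16 mm below the knob's top; z up.
- cap_seat (a point): Centre of the inside of the cap's roof, 16 mm above its lower edge and 28 mm below cap_grip; when the cap is on, this lies on the bushing's rim.
- hammer: Bystander: hammer with wooden handle lying beyond the fixture.
- tray: Bystander: open black plastic tray, 120 x 160 x 45 mm, origin under its centre.
- angle: Bystander: a length of angle iron, 50 x 140 x 50 mm, origin under its centre.
Mind the look-alikes: they are no part of the job. Of the things that look like the part that bears cap_grip, the middle-sized one is meant.

How it is judged:
By the outcome, as a careful person would: the job done as asked, in the order asked, and still so for the second after the job is handed in, with the robot touching nothing.
It also fails if it takes over 72 s, if anything falls off the work surface, if the arm or the gripper's body presses on something with over 40 N, if the wrist force passes 120 N, or if a joint passes its speed limit or range.

## Working session

There is one attempt and no reset: what is moved stays moved. The work goes in short steps, Python scripts to look and compute and a tool call to move; the robot and the scene stay as the last step left them, time stands still between calls to the robot, and variables do not carry over. Pictures are saved under pics/ and viewed, and the job is handed in when it is done.

Besides the shell and the picture viewer there is one more tool, called after "Emit:" as a command line: name --argument value ..., lists and objects as JSON in quotes. apply_moves: Moves the arm, as the interface text tells. Its arguments: {"type":"object","properties":{"rows":{"type":"array"}},"required":["rows"]}

```bash
ls; mkdir -p pics; python3 - <<'E'
from cell import arm
import cv2,numpy as np
print(arm.get_obs())
for n in ["scene","side","wrist"]:
    print(n,arm.calibration(n))
    p,d=arm.grab_frame(n)
    cv2.imwrite(f"pics/{n}0.png",p[:,:,::-1]); np.save(f"pics/{n}0.npy",d)
E
```

```text
pics
{'clock': 0.0, 'joint_pos': array([ 1.30041586,  0.33289263, -0.06468657,  1.4609674 ,  0.02156174,
        1.34989552, -0.08854853]), 'joint_velocities': array([ 9.20837939e-04, -3.33681105e-06, -2.49070944e-04, -2.11171688e-03,
       -8.28166045e-04,  9.88002896e-04,  9.18294525e-05]), 'joint_torque': array([-1.25611703e-03, -6.23250747e+01,  2.38309923e-02, -3.89898705e+01,
       -6.14478788e-02,  3.97861702e-02,  1.50107771e-04]), 'position': array([ 0.15317043, -0.60547854,  0.18952852]), 'orientation': array([ 9.92338120e-01,  1.23549648e-01, -1.08517998e-04, -7.26640351e-04]), 'contact_force': array([0.55383014, 0.54011299, 1.37378813]), 'torque': array([ 0.00394162, -0.04117082,  0.01620369]), 'opening': 1.0007888798156932}
scene {'fx': 453.4887373477896, 'fy': 453.4887373477896, 'cx': 282.5486228403629, 'cy': 211.86218296453464, 'position': array([1.32065474, 0.24427326, 1.00989747]), 'orientation': array([ 0.56527233,  0.74860248, -0.2768775 , -0.20832754])}
side {'fx': 422.23188562532437, 'fy': 422.23188562532437, 'cx': 273.6874557716826, 'cy': 209.67760851458283, 'position': array([ 0.32632951, -0.88538646,  0.62931468]), 'orientation': array([ 0.86054782, -0.09512258,  0.06666162, -0.49594896])}
wrist {'fx': 336.47651008710267, 'fy': 336.47651008710267, 'cx': 276.17054996674943, 'cy': 214.31538001919247, 'position': array([ 0.23340765, -0.58539694,  0.38481408]), 'orientation': array([ 0.78000862, -0.60743104, -0.09256007,  0.11851886])}
```

View pics/scene0.png

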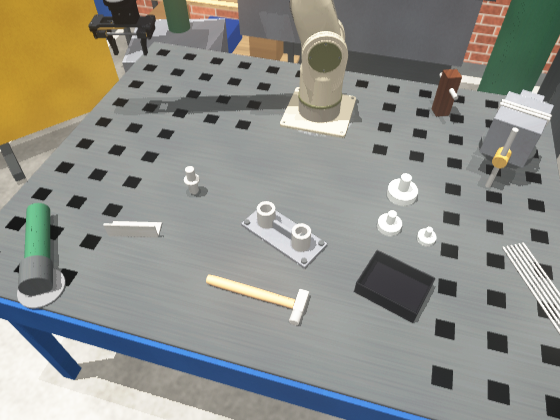

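View pics/side0.png

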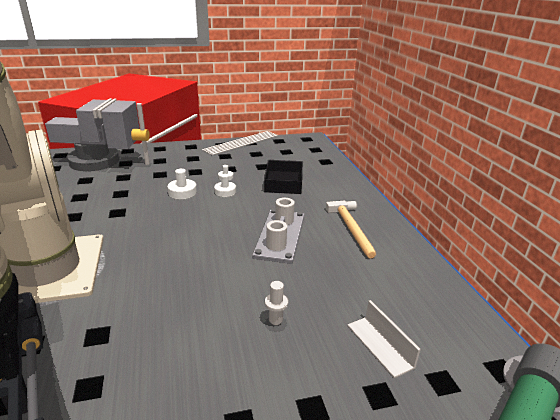

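View pics/wrist0.png

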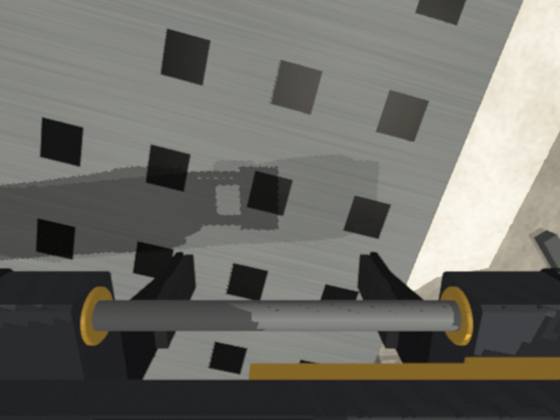

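Scene view: the pin is at (191,180), the bushings at (266,210) and (301,235). The three caps are at (403,190), (390,222) and (427,236), and the middle one in size looks like (390,222). Next I'll measure them using depth.

```bash
cat > h.py <<'E'
import numpy as np,cv2
from scipy.spatial.transform import Rotation as R
from scipy.optimize import least_squares
def cloud(d,c):
    v,u=np.mgrid[:d.shape[0],:d.shape[1]]
    P=np.stack([(u-c['cx'])/c['fx']*d,(v-c['cy'])/c['fy']*d,d],-1)
    W=P@R.from_quat(c['orientation']).as_matrix().T+c['position']
    W[d<=0]=np.nan
    return W
def circ(p,r=None):
    # p: Nx2 ; if r known fixed
    m=p.mean(0)
    if r is None:
        s=least_squares(lambda q:np.hypot(*(p-q[:2]).T)-q[2],[*m,0.02],loss='soft_l1',f_scale=0.002)
    else:
        s=least_squares(lambda q:np.hypot(*(p-q[:2]).T)-r,m,loss='soft_l1',f_scale=0.002)
    return s.x
E
python3 - <<'E'
from cell import arm
from h import *
for n in ["scene","side"]:
    d=np.load(f"pics/{n}0.npy");W=cloud(d,arm.calibration(n))
    X,Y,Z=W[...,0],W[...,1],W[...,2]
    m=(Z>0.006)&(Z<0.25)&(X>0.3)&(X<1.0)&(abs(Y)<0.6)
    k,l,s,c=cv2.connectedComponentsWithStats(m.astype(np.uint8))
    t=(abs(Z)<0.02)&(X>0.3)&(X<1.)&(abs(Y)<0.5)
    print(n,'table z',np.nanmedian(Z[t]))
    for i in range(1,k):
        if s[i,4]<40: continue
        q=W[l==i]
        print(i,s[i],c[i].round(),'med',np.median(q,0).round(3),'min',q.min(0).round(3),'max',q.max(0).round(3))
        zt=q[:,2].max(); tp=q[q[:,2]>zt-0.006]; print('   top',len(tp),tp.mean(0).round(4),np.ptp(tp,axis=0).round(3))
E
```

```text
scene table z 0.001105722378483609
35 [184 166  16  28 299] [191. 179.] med [ 0.496 -0.269  0.06 ] min [ 0.465 -0.297  0.009] max [ 0.511 -0.252  0.104]
   top 30 [ 0.4881 -0.2738  0.1004] [0.023 0.021 0.006]
58 [387 173  31  33 697] [402. 190.] med [0.343 0.33  0.03 ] min [0.3   0.288 0.006] max [0.375 0.375 0.083]
   top 59 [0.3297 0.331  0.0802] [0.031 0.029 0.006]
134 [ 241  201   86   67 2576] [284. 233.] med [0.586 0.038 0.016] min [ 0.5   -0.092  0.006] max [0.667 0.155 0.078]
   top 171 [0.5778 0.0388 0.0742] [0.1   0.163 0.006]
164 [377 210  25  26 454] [389. 223.] med [0.472 0.31  0.023] min [0.431 0.278 0.006] max [0.498 0.343 0.067]
   top 24 [0.463  0.3119 0.0628] [0.02  0.022 0.006]
188 [  17  221   48   86 2347] [ 38. 268.] med [ 0.888 -0.521  0.055] min [ 0.732 -0.6    0.006] max [ 0.964 -0.458  0.08 ]
   top 219 [ 0.8947 -0.5236  0.0761] [0.07  0.059 0.006]
190 [103 221  58  16 642] [132. 229.] med [ 0.688 -0.37   0.029] min [ 0.629 -0.449  0.006] max [ 0.709 -0.303  0.057]
   top 40 [ 0.6896 -0.3695  0.0525] [0.034 0.131 0.006]
215 [417 227  19  19 264] [426. 236.] 
[... 1330 characters left out ...]

73 [326 200  50  58 801] [351. 224.] med [0.769 0.029 0.025] min [ 0.739 -0.117  0.006] max [0.825 0.146 0.031]
   top 382 [0.7747 0.0344 0.0274] [0.086 0.262 0.006]
93 [265 281  23  44 671] [276. 302.] med [ 0.484 -0.285  0.06 ] min [ 0.465 -0.298  0.008] max [ 0.51  -0.253  0.103]
   top 96 [ 0.4865 -0.276   0.0998] [0.024 0.023 0.006]
94 [ 350  300   70   76 2176] [387. 339.] med [ 0.68  -0.382  0.012] min [ 0.629 -0.45   0.006] max [ 0.71  -0.302  0.054]
   top 252 [ 0.6895 -0.3771  0.0508] [0.038 0.138 0.006]
96 [ 498  343   62   77 3672] [533. 383.] med [ 0.853 -0.55   0.061] min [ 0.759 -0.6    0.006] max [ 0.924 -0.459  0.08 ]
   top 542 [ 0.8891 -0.5266  0.0766] [0.069 0.063 0.006]
```

```bash
python3 - <<'E'
from cell import arm
from h import *
for n,off in [("scene",.0011),("side",.002)]:
    d=np.load(f"pics/{n}0.npy");W=cloud(d,arm.calibration(n)).reshape(-1,3)
    W=W[~np.isnan(W[:,0])]
    def near(x,y,r,z0,z1):
        return W[(np.hypot(W[:,0]-x,W[:,1]-y)<r)&(W[:,2]>z0)&(W[:,2]<z1)]
    # rim: annulus, both
    q=W[(W[:,2]>.066)&(W[:,2]<.08)&(abs(W[:,0]-.57)<.08)&(W[:,1]>-.06)&(W[:,1]<.12)]
    _,lab,cen=cv2.kmeans(q[:,:2].astype(np.float32),2,None,(3,50,1e-5),5,cv2.KMEANS_PP_CENTERS)
    C=[]
    for i in (0,1):
        p=q[lab[:,0]==i]
        c0=(p[:,:2].min(0)+p[:,:2].max(0))/2
        rim=p[p[:,2]>.071]
        # cylinder outer wall
        w=near(*c0,.032,.025,.066); r=np.hypot(*(w[:,:2]-c0).T)
        w=w[r>.021]
        print(n,'bush',c0.round(4),'n',len(p),np.ptp(p[:,:2],axis=0).round(3),'outer fit',circ(w[:,:2]).round(4),circ(w[:,:2],.026).round(4),'rimz',np.median(rim[:,2]).round(4))
        C.append(c0)
    print(np.linalg.norm(C[0]-C[1]))
    w=near(.487,-.275,.018,.062,.094);print('pin head',circ(w[:,:2]).round(4),circ(w[:,:2],.013).round(4))
    w=near(.463,.31,.016,.028,.056);print('knob',circ(w[:,:2]).round(4),circ(w[:,:2],.012).round(4))
    w=near(.463,.31,.04,.004,.018);print('cup',circ(w[:,:2]).round(4),circ(w[:,:2],.0335).round(4))
E
```

```text
scene bush [0.5997 0.0879] n 181 [0.053 0.05 ] outer fit [0.5974 0.087  0.0262] [0.5976 0.087 ] rimz 0.0735
scene bush [ 0.5485 -0.025 ] n 170 [0.051 0.05 ] outer fit [ 0.5476 -0.0255  0.0256] [ 0.5471 -0.0256] rimz 0.073
0.12401015723035004
pin head [ 0.4863 -0.2749  0.0126] [ 0.4858 -0.2752]
knob [0.4622 0.3111 0.0115] [0.4616 0.3112]
cup [0.4608 0.3105 0.034 ] [0.4614 0.3105]
side bush [0.5971 0.0862] n 150 [0.048 0.048] outer fit [0.5975 0.0864 0.0243] [0.5981 0.0885] rimz 0.0738
side bush [ 0.5474 -0.026 ] n 196 [0.051 0.055] outer fit [ 0.5479 -0.025   0.0255] [ 0.5481 -0.0245] rimz 0.0737
0.12271079410880963
pin head [ 0.4872 -0.274   0.0126] [ 0.4873 -0.2736]
knob [0.462  0.3119 0.0114] [0.4619 0.3126]
cup [0.4618 0.3122 0.0333] [0.4618 0.3124]
```

```bash
cat >> h.py <<'E'
def plan(o,tgt,yawY=-24.1):
    # tool y direction at world angle yawY deg, tool pointing down
    a=np.radians(yawY); y=np.array([np.cos(a),np.sin(a),0]); z=np.array([0,0,-1.]); x=np.cross(y,z)
    R0=R.from_quat(o['orientation']); R1=R.from_matrix(np.stack([x,y,z],1))
    rv=np.degrees((R0.inv()*R1).as_rotvec()); t=1000*R0.inv().apply(np.array(tgt)-o['position'])
    print('t',o['clock'],'pos',o['position'].round(4),'F',np.round(o['contact_force'],1),'M',np.round(o['torque'],2),'open',round(o['opening'],3),'q',o['joint_pos'].round(2))
    print('move mm',t.round(1),'turn',rv.round(2))
E
python3 - <<'E'
from cell import arm
from h import *
plan(arm.get_obs(),[.4867,-.2744,.19])
E
```

```text
t 0.15 pos [ 0.1532 -0.6056  0.1897] F [ 0.3 -0.2 -0.3] M [ 0.03 -0.02 -0.02] open 1.0 q [ 1.3   0.33 -0.06  1.46  0.02  1.35 -0.09]
move mm [ 404.5 -239.3   -0. ] turn [-6.00e-02 -3.00e-02 -5.17e+01]
```

Emit:
apply_moves --rows '[{"tx":42,"ty":-25,"az":-6.5,"fingers":0.7},{"tx":84,"ty":-50,"az":-13,"fingers":0.7},{"tx":126,"ty":-75,"az":-19.5,"fingers":0.7},{"tx":168,"ty":-100,"az":-26,"fingers":0.7},{"tx":210,"ty":-125,"az":-32.5,"fingers":0.7},{"tx":252,"ty":-150,"az":-39,"fingers":0.7},{"tx":294,"ty":-175,"az":-45.5,"fingers":0.7},{"tx":336,"ty":-200,"az":-51.7,"fingers":0.7}]'

```text
$.rows[0]: bad value
```

```bash
python3 - <<'E'
from cell import arm
from h import *
plan(arm.get_obs(),[.4867,-.2744,.15])
E
```

```text
t 0.15 pos [ 0.1532 -0.6056  0.1897] F [ 0.3 -0.2 -0.3] M [ 0.03 -0.02 -0.02] open 1.0 q [ 1.3   0.33 -0.06  1.46  0.02  1.35 -0.09]
move mm [ 404.5 -239.2   40. ] turn [-6.00e-02 -3.00e-02 -5.17e+01]
```

Emit:
apply_moves --rows '[{"ax":0,"ay":0,"tz":0,"tx":42,"ty":-25,"az":-6.5,"fingers":0.7},{"ax":0,"ay":0,"tz":0,"tx":84,"ty":-50,"az":-13,"fingers":0.7},{"ax":0,"ay":0,"tz":0,"tx":126,"ty":-75,"az":-19.5,"fingers":0.7},{"ax":0,"ay":0,"tz":0,"tx":168,"ty":-100,"az":-26,"fingers":0.7},{"ax":0,"ay":0,"tz":0,"tx":210,"ty":-125,"az":-32.5,"fingers":0.7},{"ax":0,"ay":0,"tz":0,"tx":252,"ty":-150,"az":-39,"fingers":0.7},{"ax":0,"ay":0,"tz":0,"tx":294,"ty":-175,"az":-45.5,"fingers":0.7},{"ax":0,"ay":0,"tz":0,"tx":336,"ty":-200,"az":-51.7,"fingers":0.7}]'

```text
clock: 0.95
position: [0.431, -0.328, 0.1904]
orientation: [0.838, 0.546, -0.0, 0.0]
contact_force: [1.1, -0.5, -0.7]
opening: 0.7
```

```bash
python3 - <<'E'
from cell import arm
from h import *
plan(arm.get_obs(),[.4867,-.2744,.15])
E
```

```text
t 0.95 pos [ 0.431  -0.328   0.1904] F [ 1.1 -0.5 -0.7] M [-0.07 -0.08 -0.01] open 0.7 q [ 0.94  0.18 -0.42  1.67  0.07  1.32  0.09]
move mm [71.6 29.3 40.4] turn [0.01 0.02 0.25]
```

Emit:
apply_moves --rows '[{"ax":0,"ay":0,"tz":0,"tx":36,"ty":15,"az":0,"fingers":0.7},{"ax":0,"ay":0,"tz":0,"tx":71.6,"ty":29.3,"az":0,"fingers":0.7},{"ax":0,"ay":0,"tz":0,"tx":71.6,"ty":29.3,"az":0,"fingers":0.7},{"ax":0,"ay":0,"tz":0,"tx":71.6,"ty":29.3,"az":0,"fingers":0.7}]'

```text
clock: 1.35
position: [0.4861, -0.2756, 0.19]
orientation: [0.839, 0.545, -0.0, -0.0]
contact_force: [-0.9, 0.2, -0.6]
opening: 0.699
```

```bash
python3 - <<'E'
from cell import arm
from h import *
o=arm.get_obs()
plan(o,[.4867,-.2744,.0635])
c=arm.calibration("wrist")
p,d=arm.grab_frame("wrist"); cv2.imwrite("pics/w1.png",p[:,:,::-1])
W=cloud(d,c);
m=(np.hypot(W[...,0]-.487,W[...,1]+.274)<.03)
for a,b in [(.094,.104),(.062,.092),(.052,.06)]:
    w=W[m&(W[...,2]>a)&(W[...,2]<b)]; print(a,len(w),(w.min(0)+w.max(0))/2,np.ptp(w,axis=0), circ(w[:,:2]))
E
```

```text
t 1.35 pos [ 0.4861 -0.2756  0.19  ] F [-0.9  0.2 -0.6] M [-0.07 -0.04 -0.02] open 0.699 q [ 0.84  0.22 -0.47  1.62  0.1   1.33 -0.06]
move mm [1.400e+00 1.000e-01 1.265e+02] turn [-0.04 -0.    0.1 ]
0.094 642 [ 0.48845888 -0.27597524  0.09763321] [0.02512601 0.02576818 0.00708802] [ 0.48854522 -0.27548635  0.00893389]
0.062 178 [ 0.48935936 -0.27202525  0.07716755] [0.02354426 0.0176842  0.02947986] [ 0.4882697  -0.27624913  0.01274615]
0.052 762 [ 0.48851948 -0.27576881  0.05601674] [0.04537703 0.04447966 0.00793447] [ 0.48790775 -0.2769596   0.01921349]
```

View pics/w1.png

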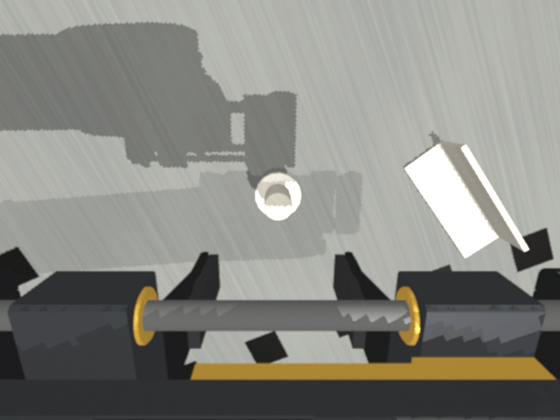

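The wrist view shows the pin upright and alone, head at about (278,195). The three cameras agree to within 2 mm, so I'll descend and grip.

Emit:
apply_moves --rows '[{"ax":0,"ay":0,"tz":35,"tx":1.0,"ty":0.6,"az":0,"fingers":0.7},{"ax":0,"ay":0,"tz":70,"tx":1.0,"ty":0.6,"az":0,"fingers":0.7},{"ax":0,"ay":0,"tz":105,"tx":1.0,"ty":0.6,"az":0,"fingers":0.6},{"ax":0,"ay":0,"tz":126,"tx":1.0,"ty":0.6,"az":0,"fingers":0.5},{"ax":0,"ay":0,"tz":126,"tx":1.0,"ty":0.6,"az":0,"fingers":0.0},{"ax":0,"ay":0,"tz":126,"tx":1.0,"ty":0.6,"az":0,"fingers":0.0},{"ax":0,"ay":0,"tz":126,"tx":1.0,"ty":0.6,"az":0,"fingers":0.0},{"ax":0,"ay":0,"tz":126,"tx":1.0,"ty":0.6,"az":0,"fingers":0.0}]'

```text
clock: 2.2
position: [0.4878, -0.2764, 0.0661]
orientation: [0.839, 0.544, 0.001, 0.001]
contact_force: [-1.6, 0.7, 8.7]
opening: 0.233
```

```bash
python3 - <<'E'
from cell import arm
from h import *
plan(arm.get_obs(),[.5478,-.0253,.17])
E
```

```text
t 2.2 pos [ 0.4878 -0.2764  0.0661] F [-1.6  0.7  8.7] M [0.07 0.3  0.02] open 0.233 q [ 0.82  0.33 -0.45  1.76  0.16  1.08 -0.11]
move mm [ 253.6  -47.6 -104.2] turn [ 0.16  0.03 -0.03]
```

```bash
python3 - <<'E'
from cell import arm
from h import *
for n in ["side","wrist"]:
    p,d=arm.grab_frame(n); 
    if n=="side": p=cv2.resize(p[220:360,190:370],None,fx=4,fy=4)
    cv2.imwrite(f"pics/{n}2.png",p[:,:,::-1])
plan(arm.get_obs(),[.5478,-.0253,.17])
E
```

```text
t 2.3 pos [ 0.4881 -0.2764  0.0665] F [-2.   0.1 10.7] M [ 0.15  0.42 -0.01] open 0.147 q [ 0.82  0.33 -0.45  1.76  0.16  1.08 -0.11]
move mm [ 253.5  -47.7 -103.8] turn [ 0.19  0.04 -0.02]
```

View pics/side2.png

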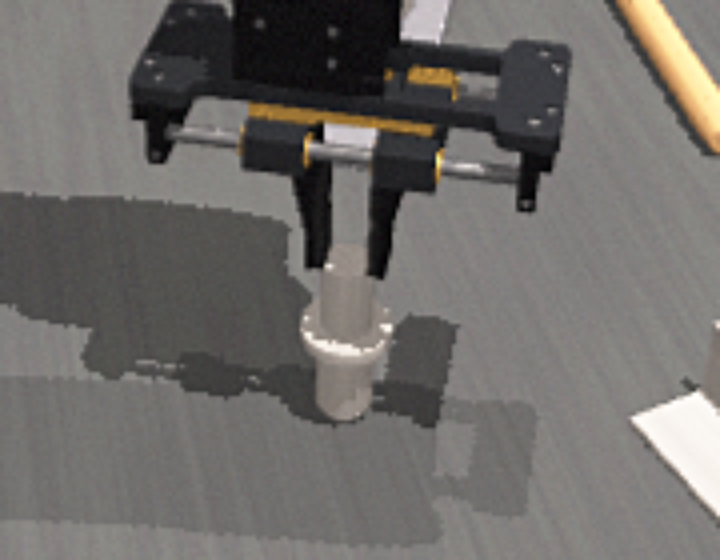

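View pics/wrist2.png

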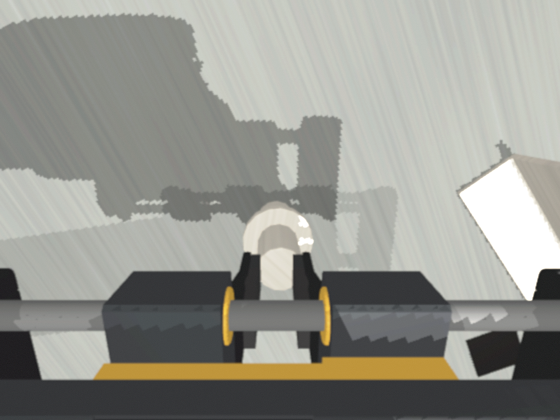

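```bash
python3 - <<'E'
from cell import arm
from h import *
o=arm.get_obs()
R0=R.from_quat(o['orientation'])
for n in ["wrist","side","scene"]:
    c=arm.calibration(n); p,d=arm.grab_frame(n); np.save(f"pics/{n}3.npy",d)
    pts={'tcp':[0,0,0],'grasp':[0,0,-.019],'padL':[0,.0065,-.019],'padR':[0,-.0065,-.019],'base':[0,0,-.07]}
    p=p.copy()
    for k,v in pts.items():
        w=o['position']+R0.apply(v); q=R.from_quat(c['orientation']).inv().apply(w-c['position'])
        uv=(c['fx']*q[0]/q[2]+c['cx'],c['fy']*q[1]/q[2]+c['cy']); print(n,k,np.round(uv,1))
        cv2.circle(p,tuple(int(round(x)) for x in uv),1,(255,0,0),-1)
    if n=="wrist": p=cv2.resize(p[170:370,180:400],None,fx=3,fy=3)
    if n=="side": p=cv2.resize(p[240:340,220:330],None,fx=5.5,fy=5.5,interpolation=cv2.INTER_NEAREST)
    if n=="scene": p=cv2.resize(p[110:230,130:260],None,fx=5,fy=5,interpolation=cv2.INTER_NEAREST)
    cv2.imwrite(f"pics/{n}3.png",p[:,:,::-1])
    W=cloud(d,c)
    Tl=R0.inv().apply((W.reshape(-1,3)-o['position'])).reshape(W.shape)
    m=(abs(Tl[...,0])<.05)&(abs(Tl[...,1])<.05)&(W[...,2]>.005)&(W[...,2]<.12)
    for lo in np.arange(.005,.12,.01):
        w=Tl[m&(W[...,2]>=lo)&(W[...,2]<lo+.01)]*1000
        if len(w)>5: print(' z',lo.round(3),len(w),'x',w[:,0].min().round(1),w[:,0].max().round(1),'y',w[:,1].min().round(1),w[:,1].max().round(1))
E
```

```text
wrist tcp [275.2 247.2]
wrist grasp [275.1 260.2]
wrist padL [286.4 260.2]
wrist padR [263.7 260.2]
wrist base [274.6 311.1]
 z 0.005 54 x 9.0 15.0 y -11.1 9.7
 z 0.015 43 x 9.1 14.9 y -11.0 8.8
 z 0.045 69 x 6.7 23.5 y -19.2 22.6
 z 0.055 1806 x -11.5 23.7 y -19.8 25.4
 z 0.065 208 x 2.6 13.8 y -9.4 15.9
 z 0.075 254 x 2.9 14.0 y -9.0 14.9
 z 0.085 262 x 4.5 14.1 y -8.0 15.1
 z 0.095 1238 x -11.6 14.2 y -14.4 16.1
 z 0.105 368 x -8.9 12.1 y -14.5 16.1
 z 0.115 237 x -4.0 12.3 y -14.5 16.2
side tcp [276.7 298.2]
side grasp [276.9 290.7]
side padL [280.2 291.2]
side padR [273.6 290.2]
side base [277.5 269.7]
 z 0.005 32 x -43.3 22.2 y -31.8 23.6
 z 0.015 54 x -14.0 2.9 y -14.3 13.5
 z 0.025 49 x -13.9 0.0 y -12.1 13.7
 z 0.035 41 x -13.4 -3.1 y -12.3 14.0
 z 0.045 24 x -21.8 2.7 y -17.4 24.5
 z 0.055 213 x -21.9 18.8 y -19.7 24.7
 z 0.065 52 x -12.3 2.7 y -8.9 16.1
 z 0.075 50 x -12.2 2.4 y -7.1 16.2
 z 0.085 50 x -12.4 2.4 y -7.6 17.4
 z 0.095 96 x -12.1 12.0 y -13.7 17.4
 z 0.105 51 x -11.4 7.5 y -14.4 12.6
 z 0.115 28 x -10.4 4.8 y -14.4 12.4
scene tcp [190.  176.6]
scene grasp [189. 172.]
scene padL [187.4 173.2]
scene padR [190.7 170.8]
scene base [186.2 159. ]
 z 0.005 28 x -45.6 45.1 y -49.5 46.0
 z 0.015 20 x -0.6 16.9 y -9.7 14.7
 z 0.025 22 x -4.5 17.7 y -10.4 17.2
 z 0.035 12 x 3.7 17.1 y -4.4 13.8
 z 0.045 14 x -2.2 24.7 y -13.4 24.5
 z 0.055 95 x -17.9 25.9 y -20.6 25.5
 z 0.065 20 x -1.3 14.1 y -5.5 18.1
 z 0.075 21 x 1.0 16.3 y 1.3 18.7
 z 0.085 24 x -11.0 14.6 y -2.3 19.3
 z 0.095 43 x -9.3 14.7 y -12.9 19.8
 z 0.105 25 x -9.3 15.0 y -8.7 12.9
 z 0.115 17 x -9.1 15.9 y -11.8 13.2
```

View pics/wrist3.png

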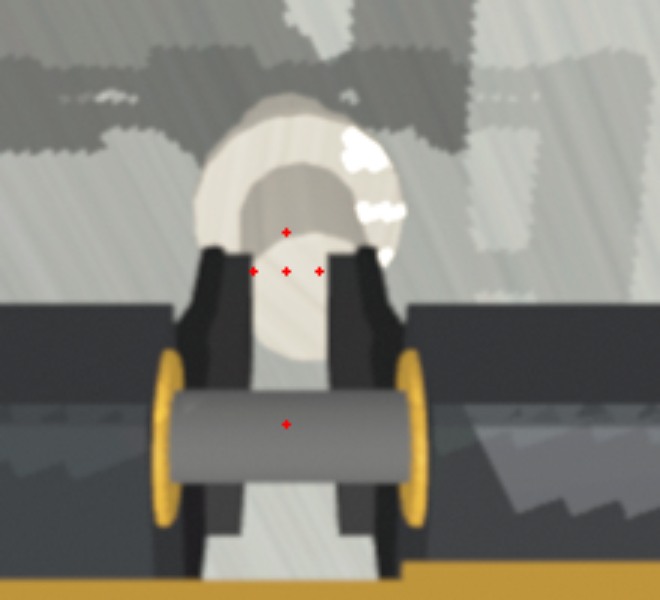

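View pics/side3.png

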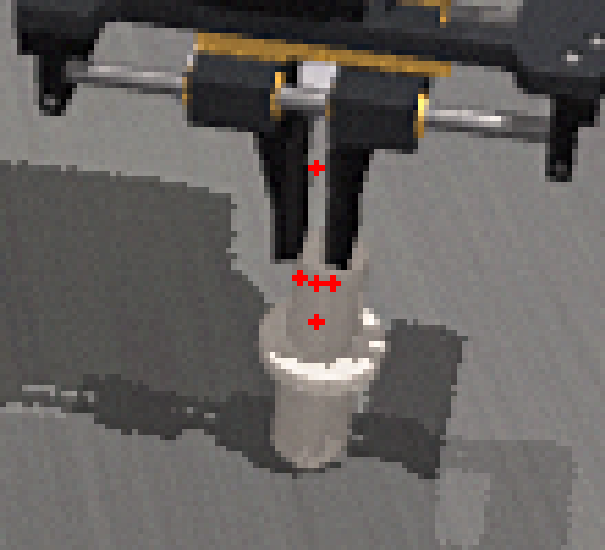

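View pics/scene3.png

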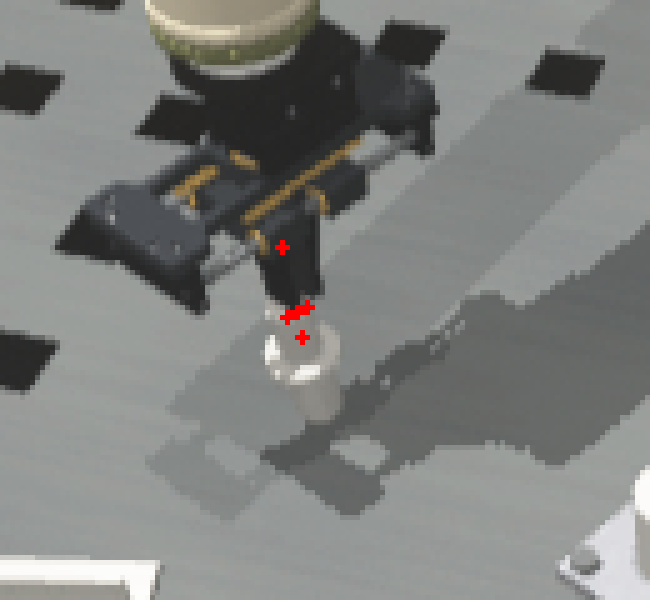

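The fingertips are on top of the pin's head, not beside it: they show at z≈0.097 while the reported TCP is 0.066. I'll lift, open, and measure where the tips really are relative to the reported TCP.

Emit:
apply_moves --rows '[{"ax":0,"ay":0,"tz":-20,"tx":0,"ty":0,"az":0,"fingers":0.15},{"ax":0,"ay":0,"tz":-60,"tx":0,"ty":0,"az":0,"fingers":0.15},{"ax":0,"ay":0,"tz":-70,"tx":0,"ty":0,"az":0,"fingers":0.6},{"ax":0,"ay":0,"tz":-70,"tx":0,"ty":0,"az":0,"fingers":0.6},{"ax":0,"ay":0,"tz":-70,"tx":0,"ty":0,"az":0,"fingers":0.6},{"ax":0,"ay":0,"tz":-70,"tx":0,"ty":0,"az":0,"fingers":0.6}]'

```text
clock: 3.05
position: [0.4862, -0.2753, 0.1331]
orientation: [0.839, 0.544, -0.0, -0.001]
contact_force: [0.1, 0.4, -0.0]
opening: 0.429
```

```bash
python3 - <<'E'
from cell import arm
from h import *
o=arm.get_obs(); plan(o,[.4867,-.2744,.0635])
R0=R.from_quat(o['orientation'])
for n in ["wrist","side","scene"]:
    c=arm.calibration(n); p,d=arm.grab_frame(n)
    cv2.imwrite(f"pics/{n}4.png",p[:,:,::-1])
    W=cloud(d,c)
    Tl=R0.inv().apply((W.reshape(-1,3)-o['position'])).reshape(W.shape)
    m=(abs(Tl[...,0])<.05)&(abs(Tl[...,1])<.05)&(W[...,2]>.11)
    print(n)
    for lo in np.arange(-.1,.03,.006):
        w=Tl[m&(Tl[...,2]>=lo)&(Tl[...,2]<lo+.006)]*1000
        if len(w)>3: print(' tz',lo.round(3),len(w),'x',w[:,0].min().round(1),w[:,0].max().round(1),'y',w[:,1].min().round(1),w[:,1].max().round(1),'y inner',w[w[:,1]<0,1].max() if (w[:,1]<0).any() else None,w[w[:,1]>0,1].min()if (w[:,1]>0).any() else None)
E
```

```text
t 3.05 pos [ 0.4862 -0.2753  0.1331] F [ 0.1  0.4 -0. ] M [-0.01 -0.01  0.03] open 0.429 q [ 0.83  0.26 -0.46  1.69  0.12  1.22 -0.08]
move mm [ 1.   0.2 69.6] turn [-0.11 -0.   -0.01]
wrist
 tz -0.1 257 x -5.3 12.0 y -23.0 24.6 y inner -22.312472122813812 23.78051818063356
 tz -0.094 234 x -10.2 6.9 y -22.8 24.4 y inner -22.289051860919727 23.890007026110204
 tz -0.088 480 x -11.1 2.7 y -22.8 24.4 y inner -17.62817337182843 19.251229425315746
 tz -0.082 409 x -10.7 12.4 y -30.2 31.7 y inner -17.623237492252564 19.224525072336277
 tz -0.076 515 x -9.4 12.5 y -30.9 32.5 y inner -17.71791783635357 19.318831016327252
 tz -0.07 383 x 7.8 12.4 y -29.9 31.6 y inner -17.935247445028484 19.493204916854477
 tz -0.064 419 x -1.3 12.2 y -28.7 30.2 y inner -17.84697715453726 19.49025387957905
 tz -0.058 367 x -4.6 12.2 y -27.6 29.1 y inner -17.638779650568353 19.243253940679544
 tz -0.052 319 x -7.9 12.1 y -26.7 28.2 y inner -17.6469998575688 19.263370288864554
 tz -0.046 297 x -8.8 12.1 y -26.8 28.4 y inner -17.647651035851887 19.275266176228236
 tz -0.04 260 x -8.9 12.1 y -26.8 28.3 y inner -1
[... 1351 characters left out ...]
0443 25.972889800406367
 tz -0.082 23 x -5.0 13.3 y -35.0 35.5 y inner -22.48101132383196 25.37094708743305
 tz -0.076 26 x -9.7 14.3 y -35.0 36.1 y inner -22.683939088384562 21.588204419088704
 tz -0.07 25 x -8.3 14.1 y -34.8 33.5 y inner -21.85504553160135 23.0634158741718
 tz -0.064 22 x -8.6 12.0 y -31.9 32.4 y inner -22.77219011916525 22.677440134740845
 tz -0.058 24 x -9.2 11.9 y -31.3 32.3 y inner -22.02140336323536 21.67172892542936
 tz -0.052 23 x -12.0 14.6 y -32.6 31.2 y inner -21.64415367632105 24.07024664233496
 tz -0.046 23 x -8.7 12.7 y -30.8 31.6 y inner -22.287700493271792 21.04437927348438
 tz -0.04 25 x -10.5 14.3 y -34.2 31.1 y inner -22.508332729400024 23.220091543253336
```

View pics/side4.png

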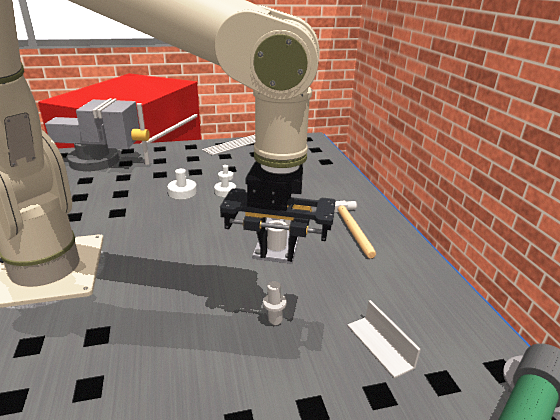

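View pics/wrist4.png

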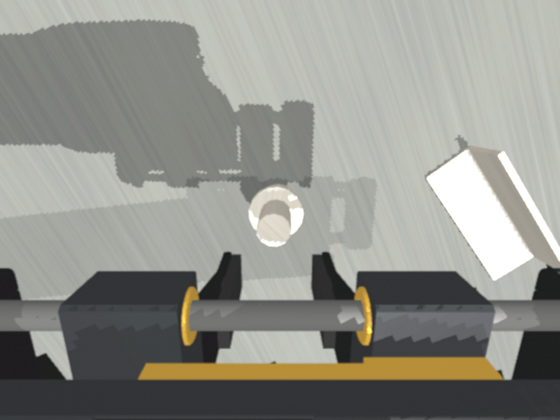

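All three cameras agree: the real fingertips sit about 32 mm above the reported TCP, and the contact on the head top at 98 mm confirms it. From here on I'll use tip z = reported z + 0.032. First I'll check whether the pin moved.

```bash
python3 - <<'E'
from cell import arm
from h import *
o=arm.get_obs(); R0=R.from_quat(o['orientation'])
for n in ["wrist","side","scene"]:
    c=arm.calibration(n); p,d=arm.grab_frame(n)
    W=cloud(d,c); m=(np.hypot(W[...,0]-.487,W[...,1]+.275)<.035)
    for nm,a,b,r in [('head',.064,.092,.013),('shank',.015,.045,.0145),('flange',.052,.060,.023),('top',.094,.104,.013)]:
        w=W[m&(W[...,2]>a)&(W[...,2]<b)]
        if len(w)<8: continue
        f=circ(w[:,:2],r) if nm in('head','shank') else (w[:,:2].min(0)+w[:,:2].max(0))/2
        if nm in('flange','top'):
            t=R0.inv().apply(w-o['position']); tt=(t.min(0)+t.max(0))/2*1000; ex=np.ptp(t,axis=0)*1000
        else: tt=R0.inv().apply(np.r_[f,.05]-o['position'])*1000; ex=[0]
        print(n,nm,len(w),f.round(4),'tool',tt[:2].round(1),np.round(ex,1),np.median(w[:,2]).round(4))
E
```

```text
wrist head 292 [ 0.4886 -0.2765] tool [-0.2  2.6] [0] 0.0791
wrist flange 1086 [ 0.4888 -0.2754] tool [3.2 2.6] [39.8 44.6  7.9] 0.0588
wrist top 946 [ 0.489  -0.2758] tool [0.6 2.6] [25.2 24.9  6.7] 0.0989
side head 143 [ 0.4905 -0.2735] tool [3.3 3.1] [0] 0.0772
side shank 153 [ 0.4884 -0.2734] tool [2.5 1.1] [0] 0.0293
side flange 139 [ 0.4888 -0.2758] tool [-0.1  2.3] [43.  44.9  6.9] 0.0586
side top 117 [ 0.4908 -0.2741] tool [2.2 4.3] [27.2 24.9  8. ] 0.0994
scene head 60 [ 0.4898 -0.2748] tool [1.8 3. ] [0] 0.0775
scene shank 53 [ 0.4878 -0.2746] tool [1.2 1.1] [0] 0.0283
scene flange 75 [ 0.4895 -0.2729] tool [4.4 2.4] [45.2 46.5  7.7] 0.0577
scene top 51 [ 0.4925 -0.2751] tool [2.2 5. ] [28.5 26.   7.9] 0.0984
```

Emit:
apply_moves --rows '[{"ax":0,"ay":0,"tz":30,"tx":0,"ty":2.4,"az":0,"fingers":0.7},{"ax":0,"ay":0,"tz":60,"tx":0,"ty":2.4,"az":0,"fingers":0.7},{"ax":0,"ay":0,"tz":85,"tx":0,"ty":2.4,"az":0,"fingers":0.6},{"ax":0,"ay":0,"tz":101,"tx":0,"ty":2.4,"az":0,"fingers":0.6},{"ax":0,"ay":0,"tz":101,"tx":0,"ty":2.4,"az":0,"fingers":0.4},{"ax":0,"ay":0,"tz":101,"tx":0,"ty":2.4,"az":0,"fingers":0.2},{"ax":0,"ay":0,"tz":101,"tx":0,"ty":2.4,"az":0,"fingers":0.0},{"ax":0,"ay":0,"tz":101,"tx":0,"ty":2.4,"az":0,"fingers":0.0}]'

```text
clock: 4.15
position: [0.4898, -0.2769, 0.0345]
orientation: [0.839, 0.544, 0.0, 0.001]
contact_force: [-1.1, -0.0, 0.1]
opening: 0.323
```

Emit:
apply_moves --rows '[{"ax":0,"ay":0,"tz":0,"tx":0,"ty":0,"az":0,"fingers":0.0},{"ax":0,"ay":0,"tz":0,"tx":0,"ty":0,"az":0,"fingers":0.0}]'

```text
clock: 4.35
position: [0.4894, -0.2768, 0.0343]
orientation: [0.839, 0.544, 0.0, 0.001]
contact_force: [-2.7, 1.3, 5.7]
opening: 0.29
```

```bash
python3 - <<'E'
from cell import arm
from h import *
for n in ["side","wrist"]:
    p,d=arm.grab_frame(n); 
    if n=="side": p=cv2.resize(p[220:360,190:370],None,fx=4,fy=4)
    cv2.imwrite(f"pics/{n}5.png",p[:,:,::-1])
plan(arm.get_obs(),[.5478,-.0253,.13])
E
```

```text
t 4.45 pos [ 0.4894 -0.2768  0.0343] F [-2.5  1.1  6.3] M [0.18 0.61 0.01] open 0.292 q [ 0.81  0.37 -0.45  1.78  0.19  1.03 -0.13]
move mm [253.3 -49.3 -95.8] turn [ 0.05  0.02 -0.01]
```

View pics/side5.png

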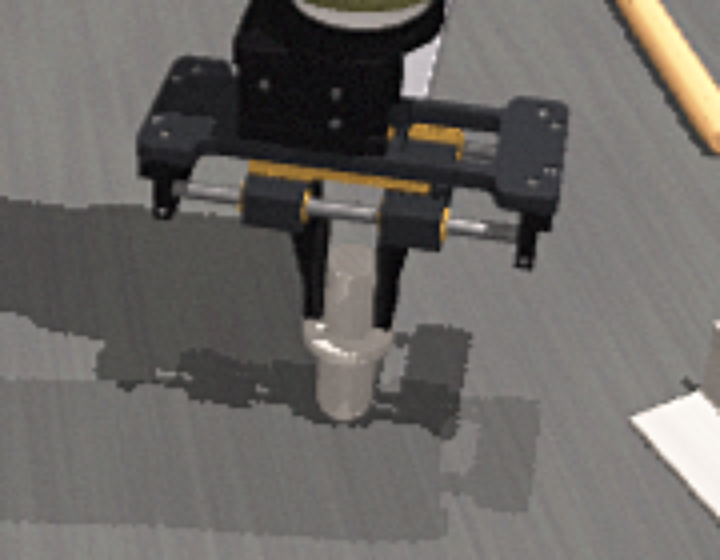

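Pin gripped: opening 0.292 is about 25.4 mm, near the head's 26 mm. The foot was on the table at reported z = 0.0343, so foot z ≈ reported − 0.034. Next I'll lift and carry it above the right bushing.

Emit:
apply_moves --rows '[{"ax":0,"ay":0,"tz":-20,"tx":0,"ty":0,"az":0,"fingers":0.0},{"ax":0,"ay":0,"tz":-50,"tx":0,"ty":0,"az":0,"fingers":0.0},{"ax":0,"ay":0,"tz":-80,"tx":0,"ty":0,"az":0,"fingers":0.0},{"ax":0,"ay":0,"tz":-105,"tx":20,"ty":-4,"az":0,"fingers":0.0},{"ax":0,"ay":0,"tz":-105,"tx":50,"ty":-10,"az":0,"fingers":0.0},{"ax":0,"ay":0,"tz":-105,"tx":85,"ty":-17,"az":0,"fingers":0.0},{"ax":0,"ay":0,"tz":-105,"tx":120,"ty":-24,"az":0,"fingers":0.0},{"ax":0,"ay":0,"tz":-105,"tx":155,"ty":-31,"az":0,"fingers":0.0}]'

```text
clock: 5.25
position: [0.5238, -0.1211, 0.138]
orientation: [0.839, 0.544, -0.0, -0.0]
contact_force: [0.2, 0.5, -4.8]
opening: 0.291
```

Emit:
apply_moves --rows '[{"ax":0,"ay":0,"tz":0,"tx":35,"ty":-7,"az":0,"fingers":0.0},{"ax":0,"ay":0,"tz":0,"tx":70,"ty":-13,"az":0,"fingers":0.0},{"ax":0,"ay":0,"tz":0,"tx":90,"ty":-17,"az":0,"fingers":0.0},{"ax":0,"ay":0,"tz":0,"tx":98.3,"ty":-18.3,"az":0,"fingers":0.0},{"ax":0,"ay":0,"tz":0,"tx":98.3,"ty":-18.3,"az":0,"fingers":0.0},{"ax":0,"ay":0,"tz":0,"tx":98.3,"ty":-18.3,"az":0,"fingers":0.0},{"ax":0,"ay":0,"tz":0,"tx":98.3,"ty":-18.3,"az":0,"fingers":0.0}]'

```text
clock: 5.95
position: [0.5473, -0.0271, 0.1381]
orientation: [0.84, 0.543, -0.0, 0.0]
contact_force: [0.8, -0.5, -5.1]
opening: 0.29
```

```bash
cat > look.py <<'E'
import sys
from cell import arm
from h import *
tag=sys.argv[1]
o=arm.get_obs(); plan(o,[.5478,-.0253,.13]); R0=R.from_quat(o['orientation'])
for n in ["wrist","side","scene"]:
    c=arm.calibration(n); p,d=arm.grab_frame(n)
    cv2.imwrite(f"pics/{n}{tag}.png",p[:,:,::-1]); np.save(f"pics/{n}{tag}.npy",d)
    W=cloud(d,c); np.save(f"pics/{n}{tag}_W.npy",W)
E
python3 look.py 6
```

```text
t 5.95 pos [ 0.5473 -0.0271  0.1381] F [ 0.8 -0.5 -5.1] M [-0.   -0.08  0.02] open 0.29 q [ 0.51  0.26 -0.62  1.71  0.16  1.23 -0.58]
move mm [ 1.9 -0.3  8.1] turn [-0.01  0.05 -0.14]
```

View pics/wrist6.png

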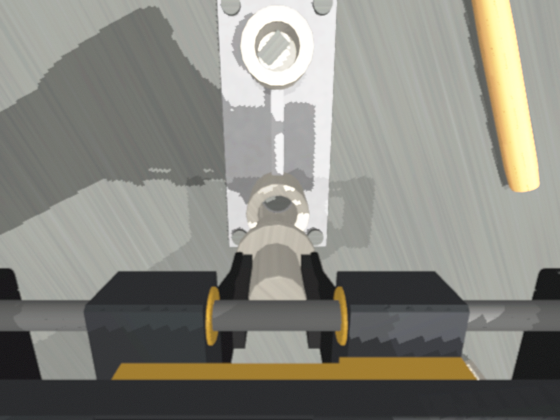

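View pics/side6.png

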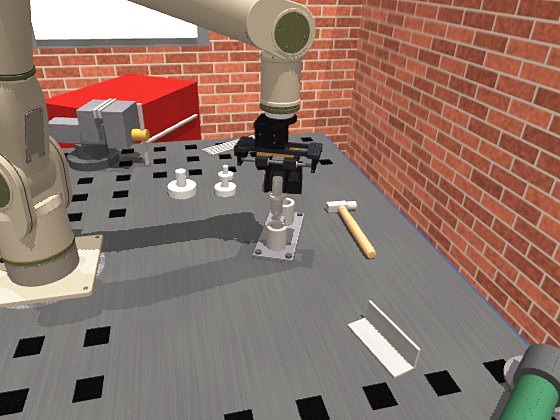

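View pics/scene6.png

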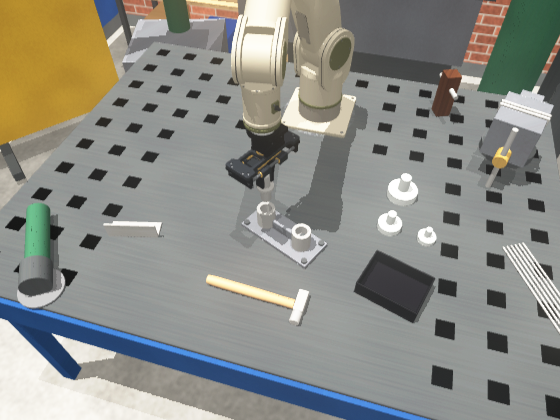

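The wrist view looks straight into the left bore at (277,47). The pin hangs over the right one at (275,205).

```bash
python3 - <<'E'
from cell import arm
from h import *
W=np.load("pics/wrist6_W.npy")
s=W[15:80:3,277,:]; print("left column z",s[:,2].round(3))
s=W[47,235:320:3,:]; print("left row z",s[:,2].round(3))
s=W[185:240:3,277,:]; print("right col z",s[:,2].round(3))
C={}
for n in ["wrist","side","scene"]:
    W=np.load(f"pics/{n}6_W.npy").reshape(-1,3); W=W[~np.isnan(W[:,0])]
    for nm,c0 in [('L',(.598,.087)),('R',(.5478,-.0253))]:
        h=np.hypot(W[:,0]-c0[0],W[:,1]-c0[1])
        rim=W[(h<.034)&(W[:,2]>.067)&(W[:,2]<.078)]
        wl=W[(h<.034)&(h>.022)&(W[:,2]>.02)&(W[:,2]<.066)]
        print(n,nm,'rim',len(rim),((rim.min(0)+rim.max(0))/2).round(4),np.ptp(rim,axis=0).round(3),'wall',len(wl),circ(wl[:,:2],.026).round(4) if len(wl)>20 else '')
    h=np.hypot(W[:,0]-.547,W[:,1]+.026)
    for nm,a,b,r in [('shank',.112,.15,.0145),('flange',.154,.162,.023),('head',.166,.2,.013)]:
        w=W[(h<.03)&(W[:,2]>a)&(W[:,2]<b)]
        if len(w)>15: print(n,nm,len(w),'fix',circ(w[:,:2],r).round(4),'box',((w.min(0)+w.max(0))/2)[:2].round(4),np.ptp(w[:,:2],axis=0).round(3))
    w=W[h<.03]; zz=w[(w[:,2]>.082)&(w[:,2]<.2)]; print('lowest pin z',np.percentile(zz[:,2],1).round(4))
E
```

```text
left column z [0.073 0.073 0.071 0.064 0.055 0.049 0.047 0.048 0.048 0.048 0.046 0.047
 0.047 0.046 0.045 0.044 0.046 0.045 0.044 0.072 0.073 0.073]
left row z [0.012 0.013 0.072 0.072 0.074 0.072 0.073 0.057 0.046 0.044 0.048 0.048
 0.045 0.046 0.046 0.047 0.046 0.046 0.046 0.044 0.045 0.056 0.071 0.073
 0.073 0.073 0.071 0.012 0.013]
right col z [0.073 0.072 0.073 0.072 0.013 0.014 0.012 0.013 0.014 0.012 0.116 0.124
 0.156 0.162 0.163 0.162 0.163 0.163 0.162]
wrist L rim 2924 [0.5996 0.0859 0.0711] [0.051 0.051 0.008] wall 263 [0.5992 0.0849]
wrist R rim 1332 [ 0.5493 -0.0246  0.071 ] [0.051 0.047 0.008] wall 555 [ 0.5493 -0.0268]
wrist shank 208 fix [ 0.5467 -0.0269] box [ 0.5496 -0.0182] [0.023 0.013]
wrist flange 557 fix [ 0.5456 -0.0277] box [ 0.5508 -0.0174] [0.04  0.028]
wrist head 2629 fix [ 0.5488 -0.0259] box [ 0.5528 -0.0193] [0.042 0.024]
lowest pin z 0.1159
side L rim 82 [0.604  0.0838 0.072 ] [0.037 0.049 0.009] wall 173 [0.5979 0.0885]
side R rim 185 [ 0.5473 -0.0265  0.0718] [0.052 0.054 0.009] wall 313 [ 0.548  -0.0246]
side shank 157 fix [ 0.546  -0.0243] box [ 0.5453 -0.0314] [0.029 0.02 ]
side flange 41 fix [ 0.5466 -0.0237] box [ 0.5457 -0.0345] [0.043 0.029]
side head 230 fix [ 0.5464 -0.0257] box [ 0.5446 -0.0344] [0.044 0.024]
lowest pin z 0.1097
scene L rim 184 [0.5996 0.0874 0.0724] [0.052 0.05  0.011] wall 201 [0.5975 0.087 ]
scene R rim 163 [ 0.5468 -0.0249  0.0722] [0.056 0.05  0.01 ] wall 198 [ 0.5469 -0.0253]
scene shank 80 fix [ 0.5447 -0.0251] box [ 0.555  -0.0244] [0.016 0.027]
scene flange 56 fix [ 0.544  -0.0263] box [ 0.5512 -0.0223] [0.039 0.041]
scene head 145 fix [ 0.5528 -0.0277] box [ 0.5518 -0.0243] [0.045 0.039]
lowest pin z 0.1117
```

The left bore's floor is at z≈0.046, 26–27 mm below the rim, so that is the stub. The right bore's floor is at 0.012, so it's clear. The pin needs about +2.1 mm in x. I'll align it and confirm by feel as I lower it into the right bushing.

Emit:
apply_moves --rows '[{"ax":0,"ay":0,"tz":0,"tx":0.8,"ty":2.0,"az":0,"fingers":0.0},{"ax":0,"ay":0,"tz":15,"tx":0.8,"ty":2.0,"az":0,"fingers":0.0},{"ax":0,"ay":0,"tz":25,"tx":0.8,"ty":2.0,"az":0,"fingers":0.0},{"ax":0,"ay":0,"tz":29,"tx":0.8,"ty":2.0,"az":0,"fingers":0.0},{"ax":0,"ay":0,"tz":32,"tx":0.8,"ty":2.0,"az":0,"fingers":0.0},{"ax":0,"ay":0,"tz":35,"tx":0.8,"ty":2.0,"az":0,"fingers":0.0},{"ax":0,"ay":0,"tz":35,"tx":0.8,"ty":2.0,"az":0,"fingers":0.0}]'

```text
clock: 6.8
position: [0.5496, -0.0252, 0.1031]
orientation: [0.839, 0.544, -0.0, -0.0]
contact_force: [0.4, 0.2, -5.6]
opening: 0.29
```

```bash
python3 look.py 7; python3 - <<'E'
from h import *
for n in ["wrist","side","scene"]:
    W=np.load(f"pics/{n}7_W.npy").reshape(-1,3); W=W[~np.isnan(W[:,0])]
    h=np.hypot(W[:,0]-.548,W[:,1]+.025)
    for nm,a,b,r in [('bush',.02,.066,.026),('shank',.082,.115,.0145)]:
        w=W[(h<.031)&(W[:,2]>a)&(W[:,2]<b)]
        if nm=='bush': w=w[np.hypot(w[:,0]-.548,w[:,1]+.025)>.021]
        else: w=w[np.hypot(w[:,0]-.548,w[:,1]+.025)<.02]
        if len(w)>15: print(n,nm,len(w),'fix',circ(w[:,:2],r).round(4))
ims=[]
for n,(x,y) in [("side",(280,225)),("scene",(266,205))]:
    p=cv2.imread(f"pics/{n}7.png"); ims.append(cv2.resize(p[y-50:y+50,x-40:x+40],None,fx=5,fy=5))
cv2.imwrite("pics/z7.png",np.hstack(ims))
E
```

```text
t 6.8 pos [ 0.5496 -0.0252  0.1031] F [ 0.4  0.2 -5.6] M [ 0.04 -0.09  0.01] open 0.29 q [ 0.49  0.3  -0.62  1.74  0.19  1.16 -0.6 ]
move mm [ -0.8  -1.7 -26.9] turn [-0.01  0.01  0.  ]
wrist bush 755 fix [ 0.5492 -0.0271]
wrist shank 141 fix [ 0.5491 -0.0251]
side bush 319 fix [ 0.5479 -0.0244]
side shank 139 fix [ 0.5484 -0.0224]
scene bush 187 fix [ 0.5469 -0.0256]
scene shank 73 fix [ 0.5475 -0.0237]
```

View pics/z7.png

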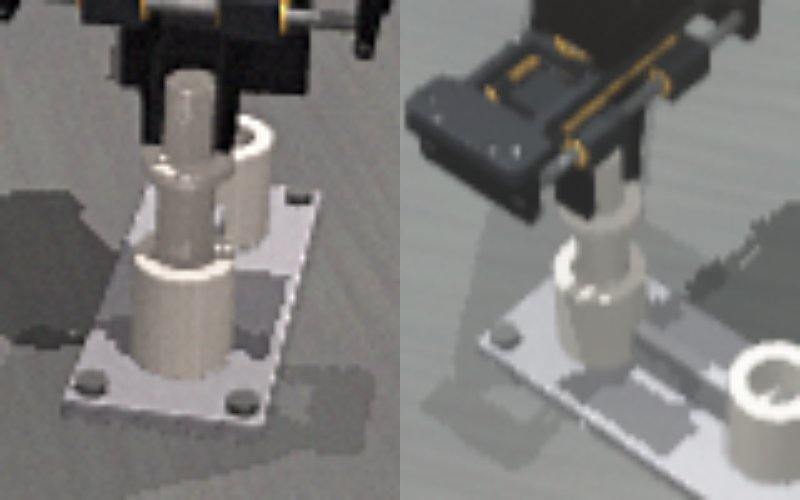

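All three cameras put the shank about 2 mm off in +y. I'll correct that and lower gently.

Emit:
apply_moves --rows '[{"ax":0,"ay":0,"tz":0,"tx":-1.0,"ty":0.4,"az":0,"fingers":0.0},{"ax":0,"ay":0,"tz":0,"tx":-1.9,"ty":0.4,"az":0,"fingers":0.0},{"ax":0,"ay":0,"tz":2,"tx":-1.9,"ty":0.4,"az":0,"fingers":0.0},{"ax":0,"ay":0,"tz":4,"tx":-1.9,"ty":0.4,"az":0,"fingers":0.0},{"ax":0,"ay":0,"tz":6,"tx":-1.9,"ty":0.4,"az":0,"fingers":0.0},{"ax":0,"ay":0,"tz":8,"tx":-1.9,"ty":0.4,"az":0,"fingers":0.0},{"ax":0,"ay":0,"tz":10,"tx":-1.9,"ty":0.4,"az":0,"fingers":0.0},{"ax":0,"ay":0,"tz":10,"tx":-1.9,"ty":0.4,"az":0,"fingers":0.0}]'

```text
clock: 7.75
position: [0.5491, -0.0272, 0.093]
orientation: [0.839, 0.544, -0.0, -0.0]
contact_force: [-0.3, -0.6, -4.4]
opening: 0.288
```

```bash
cat > fit.py <<'E'
import sys
from h import *
t=sys.argv[1];z0=float(sys.argv[2]);z1=float(sys.argv[3])
for n in ["wrist","side","scene"]:
    W=np.load(f"pics/{n}{t}_W.npy").reshape(-1,3); W=W[~np.isnan(W[:,0])]
    rr=np.hypot(W[:,0]-.548,W[:,1]+.025)
    for nm,a,b,r in [('bush',.02,.066,.026),('shank',z0,z1,.0145)]:
        w=W[(rr<.031)&(W[:,2]>a)&(W[:,2]<b)&((rr>.021) if nm=='bush' else (rr<.02))]
        if len(w)>15: print(n,nm,len(w),'fix',circ(w[:,:2],r).round(4))
E
python3 look.py 8; python3 fit.py 8 .082 .105
```

```text
t 7.75 pos [ 0.5491 -0.0272  0.093 ] F [-0.3 -0.6 -4.4] M [-0.   -0.03 -0.03] open 0.288 q [ 0.5   0.31 -0.62  1.76  0.19  1.14 -0.6 ]
move mm [  1.2  -2.  -37. ] turn [-0.03  0.01 -0.  ]
wrist bush 807 fix [ 0.5492 -0.027 ]
side bush 322 fix [ 0.5478 -0.0245]
side shank 93 fix [ 0.5482 -0.0242]
scene bush 197 fix [ 0.5473 -0.0256]
scene shank 42 fix [ 0.5477 -0.0252]
```

The foot is 13 mm into the bore with no contact force, and centred to within 0.5 mm. I'll continue past stub depth.

Emit:
apply_moves --rows '[{"ax":0,"ay":0,"tz":3,"tx":0,"ty":-0.3,"az":0,"fingers":0.0},{"ax":0,"ay":0,"tz":6,"tx":0,"ty":-0.3,"az":0,"fingers":0.0},{"ax":0,"ay":0,"tz":9,"tx":0,"ty":-0.3,"az":0,"fingers":0.0},{"ax":0,"ay":0,"tz":12,"tx":0,"ty":-0.3,"az":0,"fingers":0.0},{"ax":0,"ay":0,"tz":15,"tx":0,"ty":-0.3,"az":0,"fingers":0.0},{"ax":0,"ay":0,"tz":18,"tx":0,"ty":-0.3,"az":0,"fingers":0.0}]'

```text
clock: 8.5
position: [0.549, -0.0271, 0.075]
orientation: [0.839, 0.544, -0.0, 0.0]
contact_force: [-0.2, -0.8, -4.7]
opening: 0.29
```

Emit:
apply_moves --rows '[{"ax":0,"ay":0,"tz":3,"tx":0,"ty":0,"az":0,"fingers":0.0},{"ax":0,"ay":0,"tz":6,"tx":0,"ty":0,"az":0,"fingers":0.0},{"ax":0,"ay":0,"tz":9,"tx":0,"ty":0,"az":0,"fingers":0.0},{"ax":0,"ay":0,"tz":12,"tx":0,"ty":0,"az":0,"fingers":0.0},{"ax":0,"ay":0,"tz":14,"tx":0,"ty":0,"az":0,"fingers":0.0},{"ax":0,"ay":0,"tz":14,"tx":0,"ty":0,"az":0,"fingers":0.0}]'

```text
clock: 9.1
position: [0.5488, -0.0271, 0.061]
orientation: [0.839, 0.544, -0.0, -0.0]
contact_force: [0.2, 0.2, -4.3]
opening: 0.286
```

```bash
python3 -c "
from cell import arm
from h import *
plan(arm.get_obs(),[.5478,-.0253,.056])"
```

```text
t 9.1 pos [ 0.5488 -0.0271  0.061 ] F [ 0.2  0.2 -4.3] M [-0.04 -0.08 -0.04] open 0.286 q [ 0.48  0.34 -0.61  1.79  0.22  1.08 -0.62]
move mm [ 1.2 -1.7  5. ] turn [-0.02  0.01 -0.  ]
```

Passed 45 mm deep with no resistance, so this bore is clear. Seating it gently now.

Emit:
apply_moves --rows '[{"ax":0,"ay":0,"tz":1,"tx":0,"ty":0,"az":0,"fingers":0.0},{"ax":0,"ay":0,"tz":2,"tx":0,"ty":0,"az":0,"fingers":0.0},{"ax":0,"ay":0,"tz":3,"tx":0,"ty":0,"az":0,"fingers":0.0},{"ax":0,"ay":0,"tz":4,"tx":0,"ty":0,"az":0,"fingers":0.0},{"ax":0,"ay":0,"tz":4,"tx":0,"ty":0,"az":0,"fingers":0.0}]'

```text
clock: 9.6
position: [0.5489, -0.0271, 0.0572]
orientation: [0.839, 0.544, -0.0, -0.0]
contact_force: [0.8, 0.4, -4.0]
opening: 0.29
```

Emit:
apply_moves --rows '[{"ax":0,"ay":0,"tz":0.5,"tx":0,"ty":0,"az":0,"fingers":0.0},{"ax":0,"ay":0,"tz":1,"tx":0,"ty":0,"az":0,"fingers":0.0},{"ax":0,"ay":0,"tz":1,"tx":0,"ty":0,"az":0,"fingers":0.0}]'

```text
clock: 9.9
position: [0.5491, -0.0271, 0.0568]
orientation: [0.839, 0.544, 0.0, 0.0]
contact_force: [-3.1, -0.0, 0.6]
opening: 0.29
```

Emit:
apply_moves --rows '[{"ax":0,"ay":0,"tz":0.5,"tx":0,"ty":0,"az":0,"fingers":0.0},{"ax":0,"ay":0,"tz":1,"tx":0,"ty":0,"az":0,"fingers":0.0},{"ax":0,"ay":0,"tz":1,"tx":0,"ty":0,"az":0,"fingers":0.0}]'

```text
clock: 10.2
position: [0.5491, -0.027, 0.0566]
orientation: [0.839, 0.544, -0.0, 0.0]
contact_force: [-8.4, -0.3, 12.0]
opening: 0.291
```

```bash
python3 look.py 9; python3 - <<'E'
from h import *
ims=[]
for n,(x,y) in [("side",(280,225)),("scene",(266,205))]:
    p=cv2.imread(f"pics/{n}9.png"); ims.append(cv2.resize(p[y-50:y+50,x-40:x+40],None,fx=5,fy=5))
cv2.imwrite("pics/z9.png",np.hstack(ims))
E
```

```text
t 10.2 pos [ 0.5491 -0.027   0.0566] F [-8.4 -0.3 12. ] M [-0.07  1.67 -0.04] open 0.291 q [ 0.48  0.35 -0.61  1.79  0.22  1.07 -0.62]
move mm [  1.   -1.8 -73.4] turn [0.02 0.04 0.  ]
```

View pics/z9.png

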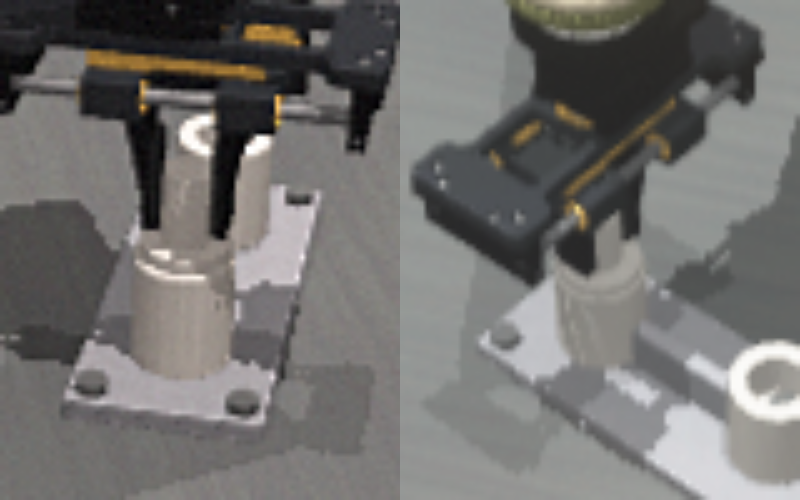

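The flange is on the rim and the reading stopped at 0.0566, against 0.056 expected for fully home, with mild force. I'll relax, release and retreat straight up.

Emit:
apply_moves --rows '[{"ax":0,"ay":0,"tz":-1.2,"tx":0,"ty":0,"az":0,"fingers":0.0},{"ax":0,"ay":0,"tz":-1.2,"tx":0,"ty":0,"az":0,"fingers":0.33},{"ax":0,"ay":0,"tz":-1.2,"tx":0,"ty":0,"az":0,"fingers":0.4},{"ax":0,"ay":0,"tz":-1.2,"tx":0,"ty":0,"az":0,"fingers":0.5},{"ax":0,"ay":0,"tz":-1.2,"tx":0,"ty":0,"az":0,"fingers":0.55},{"ax":0,"ay":0,"tz":-1.2,"tx":0,"ty":0,"az":0,"fingers":0.55},{"ax":0,"ay":0,"tz":-25,"tx":0,"ty":0,"az":0,"fingers":0.55},{"ax":0,"ay":0,"tz":-65,"tx":0,"ty":0,"az":0,"fingers":0.55}]'

```text
clock: 11.15
position: [0.5472, -0.0271, 0.1189]
orientation: [0.839, 0.544, -0.002, -0.002]
contact_force: [1.6, -0.3, 1.1]
opening: 0.548
```

```bash
python3 -c "
from cell import arm
from h import *
plan(arm.get_obs(),[.462,.3115,.14])"
```

```text
t 11.15 pos [ 0.5472 -0.0271  0.1189] F [ 1.6 -0.3  1.1] M [-0.07 -0.09  0.05] open 0.548 q [ 0.5   0.28 -0.62  1.73  0.17  1.19 -0.59]
move mm [ 274.3 -216.1  -20.5] turn [-0.26  0.07  0.01]
```

Emit:
apply_moves --rows '[{"ax":0,"ay":0,"tz":-20,"tx":15,"ty":-12,"az":0,"fingers":0.55},{"ax":0,"ay":0,"tz":-30,"tx":50,"ty":-39,"az":0,"fingers":0.55},{"ax":0,"ay":0,"tz":-30,"tx":87,"ty":-69,"az":0,"fingers":0.55},{"ax":0,"ay":0,"tz":-30,"tx":124,"ty":-98,"az":0,"fingers":0.55},{"ax":0,"ay":0,"tz":-30,"tx":161,"ty":-127,"az":0,"fingers":0.55},{"ax":0,"ay":0,"tz":-30,"tx":198,"ty":-156,"az":0,"fingers":0.55},{"ax":0,"ay":0,"tz":-30,"tx":235,"ty":-185,"az":0,"fingers":0.55},{"ax":0,"ay":0,"tz":-30,"tx":258,"ty":-203,"az":0,"fingers":0.55}]'

```text
clock: 11.95
position: [0.4674, 0.2951, 0.1507]
orientation: [0.838, 0.545, 0.0, -0.0]
contact_force: [0.5, 0.3, 0.2]
opening: 0.549
```

Emit:
apply_moves --rows '[{"ax":0,"ay":0,"tz":0,"tx":16.3,"ty":-13.1,"az":0,"fingers":0.55},{"ax":0,"ay":0,"tz":0,"tx":16.3,"ty":-13.1,"az":0,"fingers":0.55},{"ax":0,"ay":0,"tz":0,"tx":16.3,"ty":-13.1,"az":0,"fingers":0.55},{"ax":0,"ay":0,"tz":0,"tx":16.3,"ty":-13.1,"az":0,"fingers":0.55}]'

```text
clock: 12.35
position: [0.4645, 0.3103, 0.1502]
orientation: [0.84, 0.543, -0.0, 0.0]
contact_force: [-0.3, -0.7, -0.6]
opening: 0.552
```

```bash
python3 look.py 10; python3 - <<'E'
from cell import arm
from h import *
o=arm.get_obs(); R0=R.from_quat(o['orientation'])
plan(o,[.462,.3115,.0])
for n in ["wrist","side","scene"]:
    W=np.load(f"pics/{n}10_W.npy").reshape(-1,3); W=W[~np.isnan(W[:,0])]
    rr=np.hypot(W[:,0]-.462,W[:,1]-.3115); T=R0.inv().apply(W-o['position'])*1000
    for nm,a,b,r in [('knob',.028,.056,.012),('knobtop',.057,.064,.012),('cup',.004,.018,.0335)]:
        s=(rr<.04)&(W[:,2]>a)&(W[:,2]<b); w=W[s]
        if nm!='cup': s&=rr<.02; w=W[s]
        if len(w)<10: continue
        t=T[s]; print(n,nm,len(w),'fix',circ(w[:,:2],r).round(4),'toolbox',((t.min(0)+t.max(0))/2)[:2].round(1),np.ptp(t,axis=0).round(1))
    f=(abs(T[:,2]+45)<9)&(abs(T[:,0])<25)&(abs(T[:,1])<50); t=T[f]
    if len(t)>10: print(n,'finger x',t[:,0].min().round(1),t[:,0].max().round(1),'y inner',t[t[:,1]<0,1].max().round(1),t[t[:,1]>0,1].min().round(1))
E
```

```text
t 12.35 pos [0.4645 0.3103 0.1502] F [-0.3 -0.7 -0.6] M [-0.09 -0.08 -0.03] open 0.552 q [ 0.02  0.32 -0.82  1.66  0.24  1.27 -1.27]
move mm [-271.9  213.6   20.5] turn [ 0.02  0.04 -0.1 ]
t 12.5 pos [0.4644 0.3105 0.1503] F [ 0.6 -0.1  1. ] M [-0.03 -0.1   0.  ] open 0.548 q [ 0.02  0.32 -0.82  1.66  0.24  1.27 -1.27]
move mm [  0.   -2.7 150.3] turn [ 0.03  0.02 -0.1 ]
wrist knob 165 fix [0.4631 0.3094] toolbox [ 5.3 -1.1] [11.2 23.5 27.6]
wrist knobtop 545 fix [0.4597 0.309 ] toolbox [-0.6 -1.2] [23.2 23.   5.9]
wrist cup 103 fix [0.463  0.3094] toolbox [23.8 -0.3] [16.9 56.9 13.8]
wrist finger x -8.9 12.1 y inner -22.7 24.6
side knob 61 fix [0.4614 0.3123] toolbox [-3.1 -1.5] [25.3 21.5 26.9]
side knobtop 25 fix [0.4603 0.3129] toolbox [-2.3 -1.2] [19.7 18.3  6.7]
side cup 86 fix [0.4619 0.3126] toolbox [-15.1  -0.5] [41.9 72.8 13.9]
side finger x -13.3 9.1 y inner -24.2 23.0
scene knob 59 fix [0.4609 0.3111] toolbox [-0.1  2.9] [23.5 16.9 27.2]
scene knobtop 46 fix [0.4636 0.3139] toolbox [ 0.3 -1.6] [21.3 24.6  5.1]
scene cup 82 fix [0.4615 0.3105] toolbox [-2.7 10.7] [72.2 46.3 13.6]Traceback (most recent call last):
  File "<stdin>", line 14, in <module>
    return umr_maximum(a, axis, None, out, keepdims, initial, where)
ValueError: zero-size array to reduction operation maximum which has no identity
```

View pics/wrist10.png

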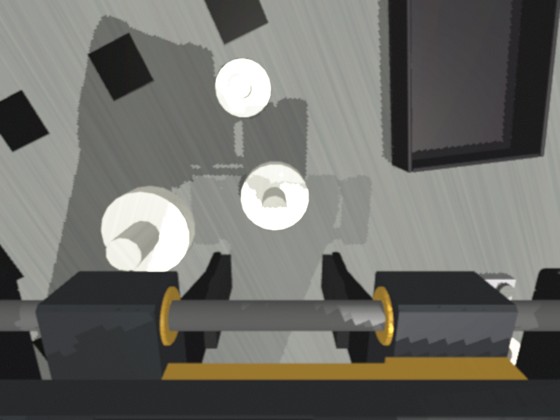

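View pics/scene10.png

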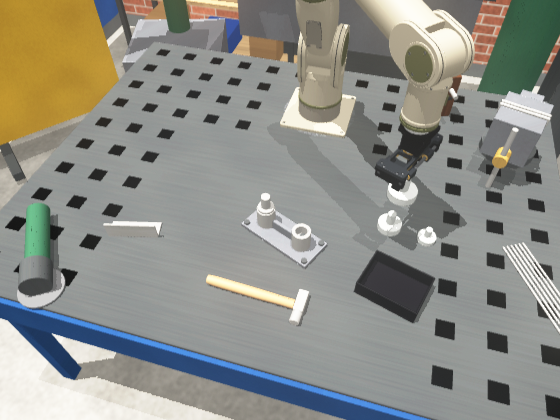

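Pin stands seated on the right bushing in scene view at (265,205). The middle-sized cap sits under the gripper, knob at (274,197) in wrist view. Descending to grip the knob.

Emit:
apply_moves --rows '[{"ax":0,"ay":0,"tz":30,"tx":-0.8,"ty":-1.8,"az":0,"fingers":0.55},{"ax":0,"ay":0,"tz":65,"tx":-0.8,"ty":-1.8,"az":0,"fingers":0.55},{"ax":0,"ay":0,"tz":100,"tx":-0.8,"ty":-1.8,"az":0,"fingers":0.55},{"ax":0,"ay":0,"tz":130,"tx":-0.8,"ty":-1.8,"az":0,"fingers":0.55},{"ax":0,"ay":0,"tz":145,"tx":-0.8,"ty":-1.8,"az":0,"fingers":0.55},{"ax":0,"ay":0,"tz":152,"tx":-0.8,"ty":-1.8,"az":0,"fingers":0.55},{"ax":0,"ay":0,"tz":154,"tx":-0.8,"ty":-1.8,"az":0,"fingers":0.5},{"ax":0,"ay":0,"tz":154,"tx":-0.8,"ty":-1.8,"az":0,"fingers":0.4}]'

```text
clock: 13.3
position: [0.4625, 0.312, -0.0026]
orientation: [0.839, 0.544, 0.001, 0.0]
contact_force: [0.4, -0.7, -0.3]
opening: 0.472
```

Emit:
apply_moves --rows '[{"ax":0,"ay":0,"tz":0,"tx":0,"ty":0,"az":0,"fingers":0.3},{"ax":0,"ay":0,"tz":0,"tx":0,"ty":0,"az":0,"fingers":0.1},{"ax":0,"ay":0,"tz":0,"tx":0,"ty":0,"az":0,"fingers":0.0},{"ax":0,"ay":0,"tz":0,"tx":0,"ty":0,"az":0,"fingers":0.0},{"ax":0,"ay":0,"tz":0,"tx":0,"ty":0,"az":0,"fingers":0.0}]'

```text
clock: 13.8
position: [0.4625, 0.3118, -0.0029]
orientation: [0.839, 0.544, 0.001, 0.0]
contact_force: [-0.7, -1.0, 6.7]
opening: 0.267
```

```bash
python3 - <<'E'
from cell import arm
from h import *
ims=[]
for n,(x,y) in [("side",(225,180)),("scene",(388,205))]:
    p,d=arm.grab_frame(n); ims.append(cv2.resize(p[y-50:y+50,x-40:x+40,::-1],None,fx=5,fy=5))
cv2.imwrite("pics/z11.png",np.hstack(ims))
plan(arm.get_obs(),[.598,.087,.09])
E
```

```text
t 13.9 pos [ 0.4625  0.3118 -0.0029] F [-0.1 -1.4  7.1] M [-0.31 -0.05 -0.  ] open 0.267 q [-0.06  0.49 -0.75  1.81  0.39  1.   -1.39]
move mm [-149.7  215.6  -92.7] turn [ 0.06 -0.04 -0.01]
```

View pics/z11.png

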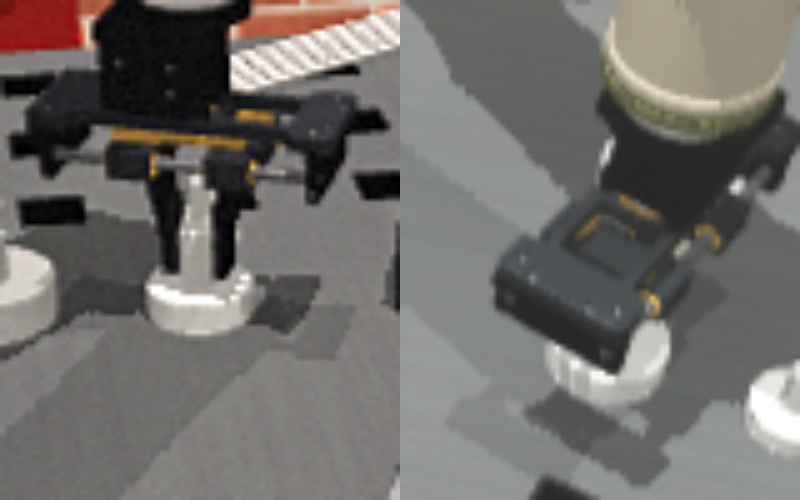

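Knob gripped: 23.2 mm measured against 24. The cap's lower edge is at reported z + 0.003, so it should seat near 0.053. Lift and carry to the left bushing.

Emit:
apply_moves --rows '[{"ax":0,"ay":0,"tz":-20,"tx":0,"ty":0,"az":0,"fingers":0.0},{"ax":0,"ay":0,"tz":-55,"tx":0,"ty":0,"az":0,"fingers":0.0},{"ax":0,"ay":0,"tz":-90,"tx":0,"ty":0,"az":0,"fingers":0.0},{"ax":0,"ay":0,"tz":-105,"tx":-15,"ty":22,"az":0,"fingers":0.0},{"ax":0,"ay":0,"tz":-105,"tx":-35,"ty":51,"az":0,"fingers":0.0},{"ax":0,"ay":0,"tz":-105,"tx":-58,"ty":84,"az":0,"fingers":0.0},{"ax":0,"ay":0,"tz":-105,"tx":-81,"ty":117,"az":0,"fingers":0.0},{"ax":0,"ay":0,"tz":-105,"tx":-104,"ty":150,"az":0,"fingers":0.0}]'

```text
clock: 14.7
position: [0.5567, 0.1538, 0.1013]
orientation: [0.839, 0.544, -0.0, 0.0]
contact_force: [1.0, 0.2, -1.5]
opening: 0.267
```

Emit:
apply_moves --rows '[{"ax":0,"ay":0,"tz":0,"tx":-20,"ty":30,"az":0,"fingers":0.0},{"ax":0,"ay":0,"tz":0,"tx":-37,"ty":54,"az":0,"fingers":0.0},{"ax":0,"ay":0,"tz":0,"tx":-45.7,"ty":65.6,"az":0,"fingers":0.0},{"ax":0,"ay":0,"tz":0,"tx":-45.7,"ty":65.6,"az":0,"fingers":0.0},{"ax":0,"ay":0,"tz":0,"tx":-45.7,"ty":65.6,"az":0,"fingers":0.0},{"ax":0,"ay":0,"tz":0,"tx":-45.7,"ty":65.6,"az":0,"fingers":0.0}]'

```text
clock: 15.3
position: [0.5966, 0.0892, 0.1015]
orientation: [0.838, 0.545, 0.0, -0.0]
contact_force: [-0.4, 0.3, -1.9]
opening: 0.269
```

```bash
cat > capfit.py <<'E'
import sys
from cell import arm
from h import *
t=sys.argv[1]
o=arm.get_obs(); e=o['position'][2]+.003
plan(o,[.598,.087,.053])
for n in ["wrist","side","scene"]:
    W=np.load(f"pics/{n}{t}_W.npy").reshape(-1,3); W=W[~np.isnan(W[:,0])]
    rr=np.hypot(W[:,0]-.598,W[:,1]-.087)
    w=W[(rr<.034)&(rr>.021)&(W[:,2]>.02)&(W[:,2]<.064)]
    print(n,'bush',len(w),circ(w[:,:2],.026).round(4) if len(w)>20 else '',end=' ')
    w=W[(rr<.042)&(rr>.026)&(W[:,2]>e+.004)&(W[:,2]<e+.019)]
    print('cup',len(w),circ(w[:,:2],.0335).round(4) if len(w)>20 else '',end=' ')
    w=W[(rr<.042)&(W[:,2]>e+.0195)&(W[:,2]<e+.0245)]
    if len(w)>20: print('cuptop z',np.median(w[:,2]).round(4), (w.min(0)+w.max(0)).round(4)/2, np.ptp(w,axis=0).round(3),end='')
    print()
E
python3 look.py 12; python3 capfit.py 12;  python3 - <<'E'
from h import *
ims=[]
for n,(x,y) in [("side",(285,205)),("scene",(298,220))]:
    p=cv2.imread(f"pics/{n}12.png"); ims.append(cv2.resize(p[y-50:y+50,x-40:x+40],None,fx=5,fy=5))
cv2.imwrite("pics/z12.png",np.hstack(ims))
E
```

```text
t 15.3 pos [0.5966 0.0892 0.1015] F [-0.4  0.3 -1.9] M [ 0.04 -0.09  0.01] open 0.269 q [ 0.32  0.44 -0.69  1.6   0.29  1.21 -0.85]
move mm [-124.4    1.8  -28.6] turn [-0.03 -0.03  0.16]
t 15.45 pos [0.597  0.0882 0.1015] F [-0.6 -0.2 -1. ] M [-0.02 -0.09 -0.01] open 0.27 q [ 0.32  0.44 -0.69  1.6   0.29  1.21 -0.85]
move mm [-0.7  1.4 48.5] turn [ 0.   -0.01  0.11]
wrist bush 656 [0.5995 0.0859] cup 627 [0.5966 0.0874] cuptop z 0.1271 [0.5967 0.0937 0.1265] [0.067 0.055 0.005]
side bush 132 [0.5974 0.0884] cup 123 [0.5956 0.0894] cuptop z 0.1279 [0.59455 0.08415 0.12655] [0.065 0.06  0.005]
scene bush 199 [0.5975 0.0869] cup 87 [0.5952 0.0879] cuptop z 0.1269 [0.5994 0.0979 0.1265] [0.062 0.046 0.005]
```

View pics/z12.png

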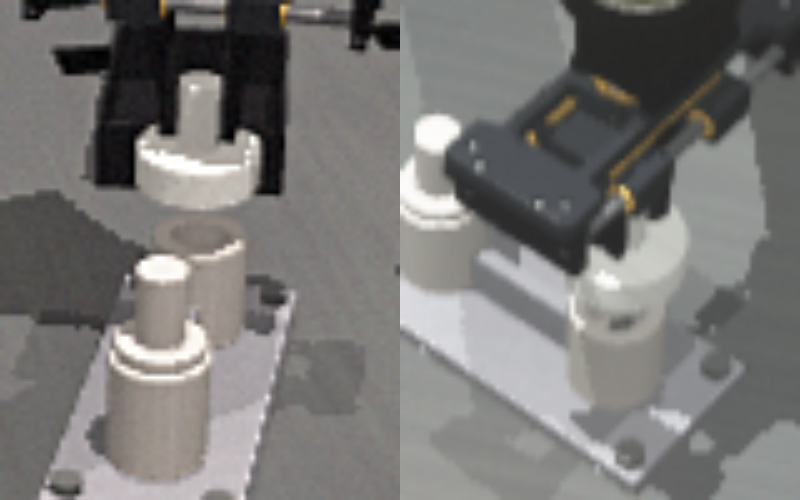

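Cap needs about 2.5 mm along tool y. I'll align and lower to just above the rim.

Emit:
apply_moves --rows '[{"ax":0,"ay":0,"tz":0,"tx":0,"ty":2.5,"az":0,"fingers":0.0},{"ax":0,"ay":0,"tz":12,"tx":0,"ty":2.5,"az":0,"fingers":0.0},{"ax":0,"ay":0,"tz":20,"tx":0,"ty":2.5,"az":0,"fingers":0.0},{"ax":0,"ay":0,"tz":25,"tx":0,"ty":2.5,"az":0,"fingers":0.0},{"ax":0,"ay":0,"tz":25,"tx":0,"ty":2.5,"az":0,"fingers":0.0},{"ax":0,"ay":0,"tz":25,"tx":0,"ty":2.5,"az":0,"fingers":0.0}]'

```text
clock: 16.05
position: [0.5997, 0.0859, 0.0762]
orientation: [0.839, 0.544, -0.0, -0.0]
contact_force: [0.4, 0.1, -1.8]
opening: 0.268
```

```bash
python3 look.py 13; python3 capfit.py 13
```

```text
t 16.05 pos [0.5997 0.0859 0.0762] F [ 0.4  0.1 -1.8] M [-0.02 -0.01 -0.05] open 0.268 q [ 0.31  0.46 -0.68  1.62  0.31  1.17 -0.86]
move mm [-122.7   -2.   -53.8] turn [-0.01  0.    0.  ]
t 16.2 pos [0.6001 0.086  0.0767] F [ 0.1 -0.5 -2.3] M [ 0.   -0.06 -0.01] open 0.266 q [ 0.31  0.46 -0.68  1.62  0.31  1.17 -0.86]
move mm [ 0.1 -2.3 23.7] turn [ 0.04 -0.02 -0.  ]
wrist bush 644 [0.5995 0.086 ] cup 639 [0.5996 0.0842] cuptop z 0.1019 [0.6001  0.09055 0.10175] [0.066 0.055 0.005]
side bush 138 [0.6132 0.0426] cup 126 [0.5987 0.0869] cuptop z 0.1031 [0.5979  0.0828  0.10195] [0.066 0.066 0.005]
scene bush 193 [0.5975 0.0873] cup 81 [0.5977 0.0852] cuptop z 0.1021 [0.6026  0.09465 0.10185] [0.06  0.048 0.005]
```

Emit:
apply_moves --rows '[{"ax":0,"ay":0,"tz":0,"tx":1.5,"ty":-1.1,"az":0,"fingers":0.0},{"ax":0,"ay":0,"tz":0,"tx":1.5,"ty":-1.1,"az":0,"fingers":0.0},{"ax":0,"ay":0,"tz":2,"tx":1.5,"ty":-1.1,"az":0,"fingers":0.0},{"ax":0,"ay":0,"tz":4,"tx":1.5,"ty":-1.1,"az":0,"fingers":0.0},{"ax":0,"ay":0,"tz":6,"tx":1.5,"ty":-1.1,"az":0,"fingers":0.0},{"ax":0,"ay":0,"tz":8,"tx":1.5,"ty":-1.1,"az":0,"fingers":0.0},{"ax":0,"ay":0,"tz":10,"tx":1.5,"ty":-1.1,"az":0,"fingers":0.0},{"ax":0,"ay":0,"tz":10,"tx":1.5,"ty":-1.1,"az":0,"fingers":0.0}]'

```text
clock: 17.0
position: [0.5992, 0.0876, 0.0659]
orientation: [0.839, 0.544, -0.0, -0.0]
contact_force: [-0.0, 0.5, -1.8]
opening: 0.263
```

```bash
python3 look.py 14; python3 capfit.py 14
```

```text
t 17.0 pos [0.5992 0.0876 0.0659] F [-0.   0.5 -1.8] M [-0.01 -0.07 -0.05] open 0.263 q [ 0.31  0.48 -0.68  1.63  0.32  1.15 -0.87]
move mm [-124.1   -0.8  -64. ] turn [-0.03  0.02 -0.  ]
t 17.15 pos [0.5994 0.0877 0.0664] F [-0.3 -0.1 -2.1] M [-0.05 -0.07  0.02] open 0.266 q [ 0.31  0.47 -0.68  1.63  0.32  1.15 -0.87]
move mm [-1.2 -1.  13.4] turn [ 0.01  0.   -0.  ]
wrist bush 372 [0.5995 0.086 ] cup 634 [0.5991 0.0858] cuptop z 0.0916 [0.5995  0.09205 0.0914 ] [0.066 0.056 0.005]
side bush 136 [0.6106 0.0413] cup 115 [0.5981 0.0887] cuptop z 0.0928 [0.59705 0.0804  0.09135] [0.065 0.057 0.005]
scene bush 172 [0.5975 0.0875] cup 75 [0.5973 0.0868] cuptop z 0.0918 [0.6034  0.0971  0.09135] [0.059 0.046 0.005]
```

Centred to within 1 mm, the edge already below the rim with no contact. I'll lower it to the seat.

Emit:
apply_moves --rows '[{"ax":0,"ay":0,"tz":2,"tx":0,"ty":0,"az":0,"fingers":0.0},{"ax":0,"ay":0,"tz":4,"tx":0,"ty":0,"az":0,"fingers":0.0},{"ax":0,"ay":0,"tz":6,"tx":0,"ty":0,"az":0,"fingers":0.0},{"ax":0,"ay":0,"tz":8,"tx":0,"ty":0,"az":0,"fingers":0.0},{"ax":0,"ay":0,"tz":10,"tx":0,"ty":0,"az":0,"fingers":0.0},{"ax":0,"ay":0,"tz":11,"tx":0,"ty":0,"az":0,"fingers":0.0},{"ax":0,"ay":0,"tz":11,"tx":0,"ty":0,"az":0,"fingers":0.0}]'

```text
clock: 17.85
position: [0.5993, 0.0877, 0.0552]
orientation: [0.839, 0.544, -0.0, -0.0]
contact_force: [-0.1, 0.5, -0.9]
opening: 0.264
```

Emit:
apply_moves --rows '[{"ax":0,"ay":0,"tz":0.5,"tx":0,"ty":0,"az":0,"fingers":0.0},{"ax":0,"ay":0,"tz":1,"tx":0,"ty":0,"az":0,"fingers":0.0},{"ax":0,"ay":0,"tz":1.5,"tx":0,"ty":0,"az":0,"fingers":0.0},{"ax":0,"ay":0,"tz":1.5,"tx":0,"ty":0,"az":0,"fingers":0.0}]'

```text
clock: 18.25
position: [0.5994, 0.0877, 0.0538]
orientation: [0.839, 0.544, -0.0, 0.0]
contact_force: [1.1, -0.7, -1.2]
opening: 0.266
```

Emit:
apply_moves --rows '[{"ax":0,"ay":0,"tz":0.5,"tx":0,"ty":0,"az":0,"fingers":0.0},{"ax":0,"ay":0,"tz":1,"tx":0,"ty":0,"az":0,"fingers":0.0},{"ax":0,"ay":0,"tz":1,"tx":0,"ty":0,"az":0,"fingers":0.0}]'

```text
clock: 18.55
position: [0.5994, 0.0877, 0.0532]
orientation: [0.839, 0.544, 0.0, 0.0]
contact_force: [-2.3, -0.9, 4.0]
opening: 0.265
```

Emit:
apply_moves --rows '[{"ax":0,"ay":0,"tz":0.5,"tx":0,"ty":0,"az":0,"fingers":0.0},{"ax":0,"ay":0,"tz":0.5,"tx":0,"ty":0,"az":0,"fingers":0.0}]'

```text
clock: 18.75
position: [0.5994, 0.0877, 0.0531]
orientation: [0.839, 0.544, -0.0, 0.0]
contact_force: [-4.3, -1.6, 8.7]
opening: 0.266
```

Seated at 0.0531, against 0.053 predicted. Release and retreat straight up.

Emit:
apply_moves --rows '[{"ax":0,"ay":0,"tz":-0.8,"tx":0,"ty":0,"az":0,"fingers":0.0},{"ax":0,"ay":0,"tz":-0.8,"tx":0,"ty":0,"az":0,"fingers":0.3},{"ax":0,"ay":0,"tz":-0.8,"tx":0,"ty":0,"az":0,"fingers":0.4},{"ax":0,"ay":0,"tz":-0.8,"tx":0,"ty":0,"az":0,"fingers":0.5},{"ax":0,"ay":0,"tz":-0.8,"tx":0,"ty":0,"az":0,"fingers":0.5},{"ax":0,"ay":0,"tz":-0.8,"tx":0,"ty":0,"az":0,"fingers":0.5},{"ax":0,"ay":0,"tz":-20,"tx":0,"ty":0,"az":0,"fingers":0.5},{"ax":0,"ay":0,"tz":-60,"tx":0,"ty":0,"az":0,"fingers":0.5}]'

```text
clock: 19.55
position: [0.5973, 0.0871, 0.1101]
orientation: [0.839, 0.544, -0.003, -0.001]
contact_force: [0.5, -0.8, 0.5]
opening: 0.496
```

Emit:
apply_moves --rows '[{"ax":0,"ay":0,"tz":-40,"tx":0,"ty":0,"az":0,"fingers":0.5},{"ax":0,"ay":0,"tz":-80,"tx":-20,"ty":-10,"az":0,"fingers":0.5},{"ax":0,"ay":0,"tz":-100,"tx":-50,"ty":-40,"az":0,"fingers":0.5},{"ax":0,"ay":0,"tz":-100,"tx":-60,"ty":-70,"az":0,"fingers":0.5},{"ax":0,"ay":0,"tz":-100,"tx":-60,"ty":-90,"az":0,"fingers":0.5},{"ax":0,"ay":0,"tz":-100,"tx":-60,"ty":-90,"az":0,"fingers":0.5}]'

```text
clock: 20.15
position: [0.4912, 0.0706, 0.2131]
orientation: [0.839, 0.544, 0.0, 0.001]
contact_force: [-0.3, -0.4, -0.0]
opening: 0.495
```

```bash
python3 look.py 15; python3 - <<'E'
from h import *
for n in ["wrist","side","scene"]:
    W=np.load(f"pics/{n}15_W.npy").reshape(-1,3); W=W[~np.isnan(W[:,0])]
    for nm,c0,r0,r1,z0,z1 in [('cap roof',(.598,.087),.014,.030,.06,.09),('cap knob top',(.598,.087),0,.009,.09,.14),('pin flange',(.548,-.025),.0145,.021,.06,.1),('pin head top',(.548,-.025),0,.009,.1,.14)]:
        rr=np.hypot(W[:,0]-c0[0],W[:,1]-c0[1]); w=W[(rr<r1)&(rr>=r0)&(W[:,2]>z0)&(W[:,2]<z1)]
        if len(w)>5:
            q=w[w[:,2]>np.percentile(w[:,2],90)-.006]; A=np.c_[q[:,:2]-c0,np.ones(len(q))]; s=np.linalg.lstsq(A,q[:,2],rcond=None)[0]
            print(n,nm,len(q),np.median(q[:,2]).round(4),'slope deg',np.degrees(s[:2]).round(1))
ims=[]
for n,(x,y) in [("side",(283,225)),("scene",(285,220))]:
    p=cv2.imread(f"pics/{n}15.png"); ims.append(cv2.resize(p[y-50:y+50,x-50:x+50],None,fx=4,fy=4))
cv2.imwrite("pics/z15.png",np.hstack(ims))
E
```

```text
t 20.15 pos [0.4912 0.0706 0.2131] F [-0.3 -0.4 -0. ] M [-0.06 -0.06 -0.01] open 0.495 q [ 0.49  0.09 -0.75  1.73  0.06  1.35 -0.7 ]
move mm [-64.5  90.5  83.3] turn [0.11 0.06 0.08]
wrist cap roof 2106 0.0789 slope deg [-0.  -0.1]
wrist cap knob top 360 0.1169 slope deg [-0.5 -0.5]
wrist pin flange 457 0.081 slope deg [ 0.6 -1.8]
wrist pin head top 146 0.121 slope deg [-0.3  0.4]
side cap roof 124 0.0802 slope deg [-0.1  0.4]
side cap knob top 21 0.1181 slope deg [0.5 7.8]
side pin flange 46 0.0822 slope deg [-0.8 -0.6]
side pin head top 20 0.122 slope deg [2.9 3. ]
scene cap roof 196 0.0794 slope deg [0.2 0.2]
scene cap knob top 30 0.117 slope deg [-4.5 -7.5]
scene pin flange 61 0.0811 slope deg [ 0.4 -0.5]
scene pin head top 30 0.1209 slope deg [-5.9 -3.3]
```

View pics/z15.png

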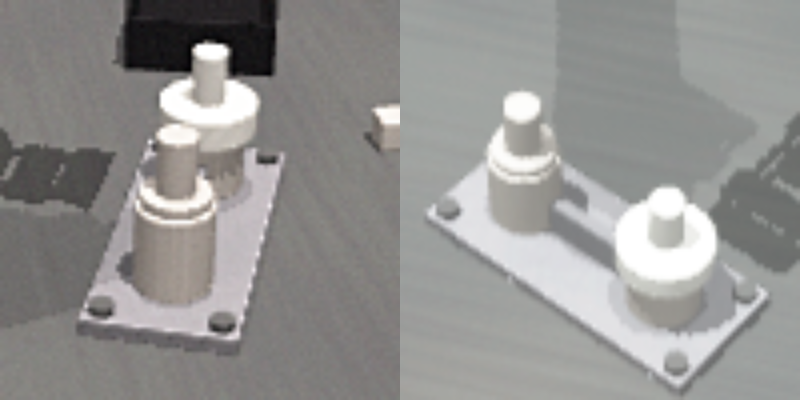

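View pics/scene15.png

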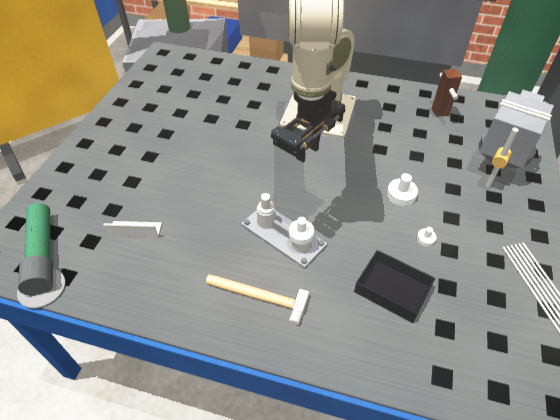

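Heights match a fully home pin (flange top 0.080, head 0.120) and a seated cap (roof 0.078, knob 0.116), allowing for the cameras' 1–2 mm bias. The roof is level to 0.5° and the bystanders haven't moved. Handing in.

```bash
python3 -c "
from cell import arm
print(arm.finish_job())"
```

```text
the job is handed in; nothing more can be done
None
```

The job is handed in at about 20 s of the 72 s. The stub is in the **left** bushing and the right one is clear. The pin is fully home in the right bushing, and the middle-sized cap sits squarely over the left one.

**Which was which:** wrist-camera depth put the left bore's floor about 26 mm below the rim and showed the right bore open to the base plate. I felt with the pin only in the right bore; it went down to the flange with no resistance. I did not probe the left one.

**Last checks:**

| Check | Measured | Expected |
|---|---|---|
| Pin flange top | 81–82 mm | 80 mm |
| Pin head top | 121–122 mm | 120 mm |
| Cap roof | 79–80 mm | 78 mm |
| Cap knob top | 117–118 mm | 116 mm |

- **Heights:** every reading is 1–2 mm high, the same bias the cameras show on the bare table.
- **Squareness:** the cap roof is level to within 0.5°. Some of the slope fits on the small knob and head tops read up to 8°, but they had too few points to trust.
- **Bystanders:** the hammer, tray, angle iron and other two caps look unmoved in the last scene picture.
- **Forces:** the highest wrist force I read was about 15 N, when seating the pin.

**What disagreed:** the real fingertips sit about 32 mm above the reported TCP, which does not match the stated tool frame. Because of that, my first grasp came down on top of the pin's head at about 11 N. I lifted, measured the offset with all three cameras, corrected for it, and the pin stayed upright.

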